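# Free the seized pot reader, check its slide, load it and lock it

## Task

The locking knob of the pot reader has seized with the carriage at its loading end: break it loose with a short firm anticlockwise twist, back it right off, then slide the carriage by its handle smoothly all the way to the reading end and all the way back, to feel for sticky spots. Now set every lidded pot on the bench flat into a carriage cavity of its own outline (two cavities are round, two square, any pot of that shape in either), slide the loaded carriage fully home at the reading end without slamming it, and tighten the knob fully again, clockwise. Leave the other things on the bench where they are.

Things in the scene. Friction and masses are not known exactly. Their poses are not given: they have to be found in the camera images.
- knob (a joint): Angle (rad) of the locking knob: 0 = tight, 2.6 = fully backed off (stop). Grows as it is loosened, anticlockwise from above. Seized at 0: about 0.3 N m to break loose, easing to nothing at 0.4 rad, then free (0.05 N m) and it stays where left. Tightening meets the same stiffness from 0.75 to 0.4 rad, then it snaps home. Below about 1.1 rad its pin locks the carriage.
- knob_grip (a point): Point on the knob's vertical axis, 6 mm below the top of its grip bar, 100 mm above the bench. The black upright bar is 56 mm long, 14 mm thick, 34 mm high, on a disc 48 mm across whose top lies 22 mm below this point. The bar runs along this point's y axis, which turns with the knob. It stands on the grey bracket on the robot's side of the reader.
- carriage (a joint): Position (m) of the aluminium carriage along the reader's y: 0 = loading end (robot's right, -y), 0.12 = reading end (left, +y, over the green glass); rubber stops at both. About 2 N friction, 0.9 kg plus pots. The knob's pin drops in a hole of the carriage with 2.5 mm play each way, so the knob can be tightened only within about 2 mm of either end.
- handle (a point): Centre of the top of the carriage's handle: a black upright fin 50 mm high, 34 mm along the carriage's x, 14 mm thick along y (the sliding direction), on the carriage's robot-side edge at its -y end, top 98 mm above the bench. Axes as the carriage's: y slides to the reading end, x points away from the robot.
- reader: Pot reader: fixed low white housing 200 x 470 x 30 mm (centred 35 mm to the robot's side of its origin) with two rails and the carriage on top. Origin on the bench below the middle of the row of cavities when the carriage is at mid travel; y along the rails, x away from the robot.
- timer: Bystander: white box 60 x 70 x 25 mm. Origin: centre of underside.
- clip_block: Bystander: steel block 50 x 90 x 30 mm. Origin: centre of underside.
- reagent: Bystander: amber bottle, 72 mm across, 170 mm tall. Origin: centre of underside.
- buffer: Bystander: white bottle, 80 mm across, 160 mm tall. Origin: centre of underside.
- tube_rack: Bystander: grey tube rack 90 x 200 x 101 mm. Origin: centre of underside.
- beaker: Bystander: glass beaker, 70 mm across, 90 mm tall. Origin: centre of underside.
- glove_box: Bystander: cardboard box 120 x 230 x 70 mm. Origin: centre of underside.
- round_pot0: Round white pot with a grey lid: body 66 mm across and 22 mm high, foot chamfered 3 mm; on it a round lid 50 mm across and 24 mm high (total height 46 mm). About 0.16 kg. Grip it by the lid. Origin: centre of its underside. May be absent in a given start (None).
- square_pot0: Square white pot with a grey lid: body 58 x 58 mm and 22 mm high; on it a square lid 44 x 44 mm and 24 mm high (total height 46 mm), sides parallel to the body's. About 0.16 kg. Grip it by the lid. Its x and y axes are square to its sides. Origin: centre of its underside. May be absent in a given start (None).
- round_nest0 (a point): Centre of the floor of a round cavity in the carriage, 70 mm across, 12 mm deep with a 2 mm chamfer, floor 50 mm and rim 62 mm above the bench; first of the row of four counted from the carriage's -y end (cavities 80 mm apart). Moves with the carriage.
- square_nest0 (a point): Centre of the floor of a square cavity in the carriage, 62 x 62 mm, sides along the carriage's x and y, 12 mm deep with a 2 mm chamfer, floor 50 mm and rim 62 mm above the bench; second of the row of four. Moves with the carriage.
- round_pot1: Round white pot with a grey lid: body 66 mm across and 22 mm high, foot chamfered 3 mm; on it a round lid 50 mm across and 24 mm high (total height 46 mm). About 0.16 kg. Grip it by the lid. Origin: centre of its underside. May be absent in a given start (None).
- square_pot1: Square white pot with a grey lid: body 58 x 58 mm and 22 mm high; on it a square lid 44 x 44 mm and 24 mm high (total height 46 mm), sides parallel to the body's. About 0.16 kg. Grip it by the lid. Its x and y axes are square to its sides. Origin: centre of its underside. May be absent in a given start (None).
- round_nest1 (a point): Centre of the floor of a round cavity in the carriage, 70 mm across, 12 mm deep with a 2 mm chamfer, floor 50 mm and rim 62 mm above the bench; third of the row of four counted from the carriage's -y end (cavities 80 mm apart). Moves with the carriage.
- square_nest1 (a point): Centre of the floor of a square cavity in the carriage, 62 x 62 mm, sides along the carriage's x and y, 12 mm deep with a 2 mm chamfer, floor 50 mm and rim 62 mm above the bench; fourth of the row of four. Moves with the carriage.

How it is judged:
On the way, in this order (a step that is already met when the one before it is completed fails the run):
1. the knob is broken loose (past 0.8 rad) (value of joint knob above 0.8 rad), for 0.1 s.
2. the knob is backed right off (past 2.2 rad), the carriage still at the loading end (value of joint knob above 2.2 rad and value of joint carriage below 0.005 m), for 0.1 s.
3. the carriage has been slid to the reading end (within 4 mm) (value of joint carriage above 0.116 m), for 0.1 s.
4. the carriage is back at the loading end (within 4 mm) (value of joint carriage below 0.004 m), for 0.1 s.
5. every pot present is seated in a cavity of its outline, the carriage still at the loading end (within 15 mm) (((horizontal distance between round_pot0 and round_nest0 below 0.004 m and z of round_pot0 in the frame of round_nest0 below 0.004 m) or (horizontal distance between round_pot0 and round_nest1 below 0.004 m and z of round_pot0 in the frame of round_nest1 below 0.004 m)) and angle between each of round_pot0, round_pot1, square_pot0, square_pot1's own z axis and vertical below 0.1 rad and ((horizontal distance between round_pot1 and round_nest0 below 0.004 m and z of round_pot1 in the frame of round_nest0 below 0.004 m) or (horizontal distance between round_pot1 and round_nest1 below 0.004 m and z of round_pot1 in the frame of round_nest1 below 0.004 m)) and ((horizontal distance between square_pot0 and square_nest0 below 0.004 m and z of square_pot0 in the frame of square_nest0 below 0.004 m) or (horizontal distance between square_pot0 and square_nest1 below 0.004 m and z of square_pot0 in the frame of square_nest1 below 0.004 m)) and ((horizontal distance between square_pot1 and square_nest0 below 0.004 m and z of square_pot1 in the frame of square_nest0 below 0.004 m) or (horizontal distance between square_pot1 and square_nest1 below 0.004 m and z of square_pot1 in the frame of square_nest1 below 0.004 m)) and value of joint carriage below 0.015 m), for 0.2 s.
6. the loaded carriage is home at the reading end (within 4 mm) (value of joint carriage above 0.116 m), for 0.1 s.
7. the knob is tight (below 0.25 rad) (value of joint knob below 0.25 rad), for 0.1 s.
At the end, for the whole second after the job is handed in: Every pot present lies in a cavity of its own outline (within 4 mm of the cavity's centre, its underside within 4 mm of the floor, upright within 0.1 rad, at rest), the carriage is within 4 mm of the reading end and the knob is tight (below 0.25 rad) (((horizontal distance between round_pot0 and round_nest0 below 0.004 m and z of round_pot0 in the frame of round_nest0 below 0.004 m) or (horizontal distance between round_pot0 and round_nest1 below 0.004 m and z of round_pot0 in the frame of round_nest1 below 0.004 m)) and angle between each of round_pot0, round_pot1, square_pot0, square_pot1's own z axis and vertical below 0.1 rad and ((horizontal distance between round_pot1 and round_nest0 below 0.004 m and z of round_pot1 in the frame of round_nest0 below 0.004 m) or (horizontal distance between round_pot1 and round_nest1 below 0.004 m and z of round_pot1 in the frame of round_nest1 below 0.004 m)) and ((horizontal distance between square_pot0 and square_nest0 below 0.004 m and z of square_pot0 in the frame of square_nest0 below 0.004 m) or (horizontal distance between square_pot0 and square_nest1 below 0.004 m and z of square_pot0 in the frame of square_nest1 below 0.004 m)) and ((horizontal distance between square_pot1 and square_nest0 below 0.004 m and z of square_pot1 in the frame of square_nest0 below 0.004 m) or (horizontal distance between square_pot1 and square_nest1 below 0.004 m and z of square_pot1 in the frame of square_nest1 below 0.004 m)) and linear speed of each of round_pot0, round_pot1, square_pot0, square_pot1 below 0.03 m/s and value of joint carriage above 0.116 m and value of joint knob below 0.25 rad); the robot touches nothing.
It fails at once if the carriage is slammed (faster than 0.35 m/s) (velocity of joint carriage above 0.35 m/s or velocity of joint carriage below -0.35 m/s).
It fails at once if a bystander is moved more than 40 mm (distance of any of reagent, buffer, tube_rack, timer, clip_block, beaker, glove_box from where it was at the start of the episode above 0.04 m).
Of round_pot0, round_pot1, square_pot0, square_pot1 only 2 to 4 are there at a start; the rules pass over those that are not, and their reading is None.
At some moment in a run one of round_pot0, round_pot1, square_pot0, square_pot1 may be knocked a few centimetres aside while the robot is not near it.
Once in a run the grip may slacken for a moment while it holds something.
It also fails if it takes over 210 s, if anything falls off the work surface, if the arm or the gripper's body presses on something with over 40 N, if the wrist force passes 120 N, or if a joint passes its speed limit or range.

## Robot

A 6-joint arm with a two-finger parallel gripper is mounted at the origin on the work surface. World frame = base frame: x ahead of the robot, y to its left, z up, the work surface at z = 0. Lengths are in m, angles in rad, forces in N, time in s.
With the tool pointing down it reaches from about 0.275 to 0.75 m from the base axis. Payload 10.2 kg.
Tool frame: the origin (TCP) lies between the finger pads; the fingertips stand robot.tip_reach ahead of it and the grasp point (between the pads) lies 11 mm behind it (robot.tip_reach is the distance from the TCP to the fingertips, in m); z points along the fingers, y is the line along which they close (so a half turn about z gives the same grasp; the last joint's range is limited). The gripper opens to 88 mm and grips with 3 to 60 N. Pads are 18 mm wide; open, the fingers measure 123 mm over their backs; the gripper's body (75 mm by 187 mm) begins 45 mm behind the grasp point.
Start: joints at [-1.546, 0.313, 1.498, -0, 1.331, -0.223], TCP at [0.129, -0.509, 0.247] pointing down, gripper open.
Joint ranges: [-2.94, 2.94], [-0.97, 2.17], [0.19, 2.56], [-1.23, 4.37], [0.02, 3.11], [-2.88, 2.88]. Speed limits (rad/s): [2.39, 2.39, 3.01, 3.14, 3.14, 3.14].

## Interface

Orientations are given as a unit quaternion [w, x, y, z].
In Python, from bench import robot, cams gives the robot as it stands. The module is installed in compiled form; this text tells all that it offers.
- The arm moves only by the tool arm_command, never from a script. Its argument "series" is text: rows parted by semicolons, each of 7 numbers parted by spaces: the gripper's target within -1 to 1 (shut at 1, half-way at 0, fully open at -1), then the shift along the tool's x, y, z in cm, then the turn, a rotation vector about the tool's x, y, z in degrees. In form: fingers x y z wx wy wz; .... A call has 1 to 8 rows; each row shifts and turns the commanded pose from where the row before left it, along the tool's axes as they then stand; what a row does not reach is not made up. A row lasts 1/8 s, in which the tool goes at most 62.5 mm and 10.7 degrees, less where a joint would pass 70% of its speed; a pose out of reach is approached as far as the arm can. A call is refused whole if a number of a shift passes 6.25 or a number of a turn 10.7, either way. A call with a gripper value outside its range is refused whole. The fingers move at their own pace and stop on an object; the grip force is fixed at half the most. Time passes only in rows, so rows that do not move let the fingers close. It gives the time, the measured TCP pose, the force, the opening and the grip force at its end, in the units of the state.
- robot.observe(): the state, without advancing time (a new reading comes with each control period).
- cams.grab_frame(name): name is "side" or "top" or "wrist"; returns a dict with "color" (480x640x3 uint8, red, green, blue), "fx", "fy", "cx", "cy" (pixels), "eye" and "attitude" of the camera in the world; the wrist camera has in their place "T_tool_cam" (4x4, takes a point from camera to tool coordinates, whose origin is the TCP and whose axes are the flange's). Camera axes: x right, y up, looking along -z (the intrinsics and any distortion apply to the point x, -y, -z); pixel columns grow to the right and rows downward; lengths in m; the calibration is good to about 2 mm. The wrist camera is an equidistant fisheye: a pixel r from the principal point sees the ray r / f radians off the axis. A picture is of the moment at which its call begins: read the wrist's pose just before it. There is no depth.
- robot.finish_job(): hands the job in; it is judged then, once.
The state is a dict: "time": time; "qpos": joint angles; "joint_vel": joint speeds; "effort": joint torques, N m; "position": TCP position; "eef_rot": TCP orientation; "ft_force": force on the tool from outside, world axes, zero at the start; "ft_torque": the same for the moment, N m; "grip_width": finger opening in m; "finger_force": force on a finger pad.
Only numpy, scipy, OpenCV 4.12 (cv2) and the standard library are available. Lean on these libraries where they do the work, as an engineer would, in place of code of your own. Each camera call takes 0.05 s, during which the arm holds its last target. There are 200 camera calls.

## Working session

There is one attempt and no reset: what is moved stays moved. The work goes in short steps, Python scripts to look and compute and a tool call to move; the robot and the scene stay as the last step left them, time stands still between calls to the robot, and variables do not carry over. Pictures are saved under pics/ and viewed, at most 17 in all, crops included, and the job is handed in when it is done.

Besides the shell and the picture viewer there is one more tool, called after "Call:" as a command line: name --argument value ..., lists and objects as JSON in quotes. arm_command: Moves the arm, as the interface text tells. Its arguments: {"type":"object","properties":{"series":{"type":"string"}},"required":["series"]}

```bash
mkdir -p pics; ls
python3 - <<'E'
from bench import robot, cams
import cv2
s=robot.observe()
print({k:(v if not hasattr(v,'round') else v) for k,v in s.items()}, robot.tip_reach)
for n in ("top","side"):
    f=cams.grab_frame(n)
    print(n,{k:f[k] for k in f if k!='color'})
    cv2.imwrite(f"pics/{n}0.png",f["color"][:,:,::-1])
f=cams.grab_frame("wrist");print({k:f[k] for k in f if k!='color'})
E
```

```text
pics
{'time': 0.0, 'qpos': array([-1.54637412e+00,  3.13419551e-01,  1.49841238e+00,  2.34650669e-05,
        1.33100178e+00, -2.23416336e-01]), 'joint_vel': array([ 0.00018156,  0.00188531, -0.00015236,  0.00063938,  0.00039534,
        0.00174969]), 'effort': array([-1.18256580e-04, -4.02206254e+01, -2.52267855e+01,  6.94313133e-02,
        3.52320238e-02, -7.70957809e-05]), 'position': array([ 0.12876688, -0.50872746,  0.24618594]), 'eef_rot': array([-6.16330755e-04,  9.92331981e-01,  1.23599569e-01,  7.29779985e-05]), 'ft_force': array([-0.18527218,  0.07022909, -0.06156959]), 'ft_torque': array([ 0.02347892, -0.0204463 , -0.02621015]), 'finger_force': 0.0, 'grip_width': 0.08847818905625053} 0.008
top {'fx': 533.253557522413, 'fy': 533.253557522413, 'cx': 320.47367611287694, 'cy': 245.03467855488807, 'eye': array([0.34059268, 0.00724665, 1.45014239]), 'attitude': array([-0.70395766, -0.05736641,  0.05325266,  0.70591562])}
side {'fx': 515.8472432605583, 'fy': 515.8472432605583, 'cx': 319.8673765730361, 'cy': 242.2636250791727, 'eye': array([ 0.54238638, -1.36578832,  0.99826227]), 'attitude': array([ 8.80573160e-01,  4.73851742e-01, -7.41558427e-03, -6.67725299e-04])}
{'fx': 371.64829954431775, 'fy': 371.64829954431775, 'cx': 312.45285940385645, 'cy': 242.77477026578168, 'T_tool_cam': array([[ 3.01439655e-04,  9.55644240e-01,  2.94523337e-01,
         7.52885400e-02],
       [ 9.99999817e-01, -1.33726527e-04, -5.89578457e-04,
        -1.49826156e-05],
       [-5.24041673e-04,  2.94523461e-01, -9.55644105e-01,
        -1.36708747e-01],
       [ 0.00000000e+00,  0.00000000e+00,  0.00000000e+00,
         1.00000000e+00]])}
```

View pics/top0.png

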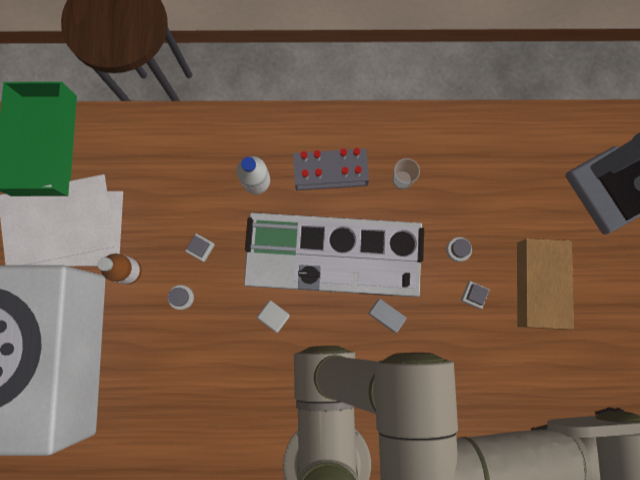

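View pics/side0.png

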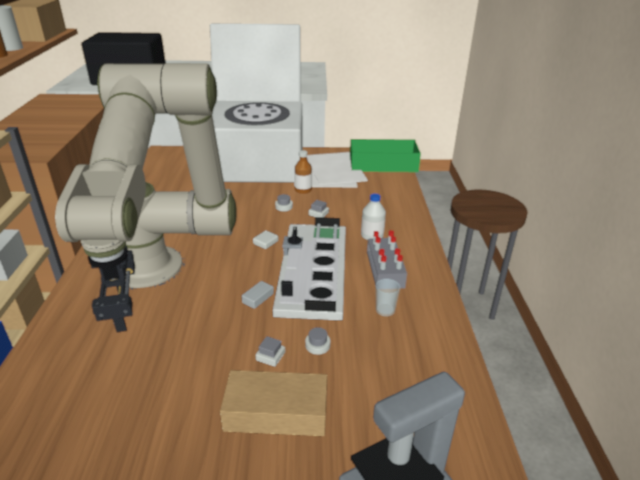

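The top view shows round pots at about (181,297) and (460,249), and square pots at (200,247) and (477,294). The knob is at (309,272), the handle at (406,280), and the cavities at (313,238), (343,239), (373,241) and (402,243). The side view agrees with this.

```bash
cat > h.py <<'E'
import numpy as np, cv2, sys
from scipy.spatial.transform import Rotation as R
from bench import robot, cams
def q2r(q): return R.from_quat(np.r_[q[1:],q[0]])
def grab(n, save=None):
    s=robot.observe(); f=cams.grab_frame(n)
    if n=="wrist":
        T=np.eye(4); T[:3,:3]=q2r(s["eef_rot"]).as_matrix(); T[:3,3]=s["position"]
        C=T@f["T_tool_cam"]; f["Rm"],f["eye"]=C[:3,:3],C[:3,3]
    else: f["Rm"]=q2r(f["attitude"]).as_matrix()
    f["fish"]=n=="wrist"
    if save: cv2.imwrite(f"pics/{save}.png",f["color"][:,:,::-1])
    return f
def cast(f,uv,z):
    uv=np.atleast_2d(np.asarray(uv,float)); a=(uv[:,0]-f["cx"])/f["fx"]; b=(uv[:,1]-f["cy"])/f["fy"]
    if f["fish"]:
        r=np.hypot(a,b)+1e-12; d=np.c_[a/r*np.sin(r),-b/r*np.sin(r),-np.cos(r)]
    else: d=np.c_[a,-b,-np.ones_like(a)]
    d=d@f["Rm"].T; t=(z-f["eye"][2])/d[:,2]
    return f["eye"]+d*t[:,None]
def project(f,P):
    p=(np.atleast_2d(P)-f["eye"])@f["Rm"]; a,b,c=p[:,0],-p[:,1],-p[:,2]
    if f["fish"]:
        h=np.hypot(a,b)+1e-12; r=np.arctan2(h,c); a,b=a/h*r,b/h*r
    else: a,b=a/c,b/c
    return np.c_[a*f["fx"]+f["cx"],b*f["fy"]+f["cy"]]
def blobs(f,mask,z,roi=None,amin=50,amax=1e9):
    "contours of a mask cast on height z: centre of enclosing rectangle, sides, angle (world)"
    m=mask.astype(np.uint8)*255
    if roi is not None:
        k=np.zeros_like(m); x0,y0,x1,y1=roi; k[y0:y1,x0:x1]=1; m=m*k
    out=[]
    for c in cv2.findContours(m,cv2.RETR_EXTERNAL,cv2.CHAIN_APPROX_NONE)[0]:
        if not amin<cv2.contourArea(c)<amax: continue
        P=cast(f,c[:,0],z)[:,:2]; (cx,cy),(w,h),an=cv2.minAreaRect((P*1000).astype(np.float32))
        out.append(dict(px=c[:,0].mean(0).round(0).tolist(),xy=np.round([cx,cy],1).tolist(),wh=np.round([w,h],1).tolist(),ang=round(an,1),area=round(cv2.contourArea((P*1e3).astype(np.float32)))))
    return out
def plan(x,y,z,yaw=None):
    "from the measured pose: shift in tool axes (cm) and turn about tool z (deg)"
    s=robot.observe(); M=q2r(s["eef_rot"]).as_matrix(); d=M.T@(np.array([x,y,z])-s["position"])*100
    y0=np.degrees(np.arctan2(M[1,0],M[0,0])); t=None if yaw is None else -((yaw-y0+180)%360-180)
    print("shift",d.round(2),"turn z",t,"yaw",round(y0,2),"tilt",np.round(M[:2,2]*1e3,1),"pos",s["position"].round(4),"q",s["qpos"].round(2),"t",round(s["time"],2))
E
python3 - <<'E'
from h import *
f=grab("top"); c=f["color"].astype(int); hsv=cv2.cvtColor(f["color"],cv2.COLOR_RGB2HSV)
V=hsv[...,2];S=hsv[...,1]
for n,m,z,roi in [("dark",V<60,.062,(240,205,430,300)),("lid",(V<150)&(S<60)&(V>40),.046,(160,225,220,315)),("lid",(V<150)&(S<60)&(V>40),.046,(440,225,500,315)),("white body",(S<45)&(V>40),.022,(160,225,220,315)),("white body",(S<45)&(V>40),.022,(440,225,500,315)),("reader",(S<60)&(V>120),.03,(235,205,430,302)),("byst",(S<45)&(V>90),.025,(255,298,410,335))]:
    for b in blobs(f,m,z,roi,30): print(n,b)
cv2.imwrite("pics/z.png",cv2.resize(f["color"][200:340,150:510,::-1],None,fx=2.2,fy=2.2,interpolation=2))
E
```

```text
dark {'px': [406.0, 280.0], 'xy': [468.2, -206.3], 'wh': [16.2, 35.8], 'ang': 80.4, 'area': 449}
dark {'px': [308.0, 274.0], 'xy': [482.4, 46.8], 'wh': [49.0, 44.8], 'ang': 49.9, 'area': 1490}
dark {'px': [402.0, 243.0], 'xy': [564.0, -200.3], 'wh': [61.2, 60.8], 'ang': 44.4, 'area': 2967}
dark {'px': [372.0, 241.0], 'xy': [569.1, -120.8], 'wh': [58.0, 56.1], 'ang': 88.8, 'area': 2958}
dark {'px': [420.0, 245.0], 'xy': [560.5, -248.3], 'wh': [12.4, 88.7], 'ang': 85.1, 'area': 880}
dark {'px': [342.0, 240.0], 'xy': [573.9, -41.1], 'wh': [62.0, 60.3], 'ang': 44.4, 'area': 2976}
dark {'px': [312.0, 238.0], 'xy': [579.7, 37.9], 'wh': [57.6, 56.3], 'ang': 85.8, 'area': 2960}
dark {'px': [248.0, 234.0], 'xy': [588.9, 205.8], 'wh': [14.1, 88.9], 'ang': 87.0, 'area': 968}
lid {'px': [181.0, 298.0], 'xy': [425.3, 385.0], 'wh': [63.7, 63.1], 'ang': 2.4, 'area': 2390}
lid {'px': [203.0, 248.0], 'xy': [557.3, 337.4], 'wh': [61.2, 56.9], 'ang': 60.4, 'area': 2619}
lid {'px': [475.0, 296.0], 'xy': [429.5, -389.4], 'wh': [59.7, 58.3], 'ang': 66.0, 'area': 3087}
lid {'px': [459.0, 252.0], 'xy': [550.6, -353.1], 'wh': [63.0, 65.6], 'ang': 43.9, 'area': 2960}
white body {'px': [180.0, 297.0], 'xy': [426.7, 390.0], 'wh': [67.4, 64.0], 'ang': 89.9, 'area': 3300}
white body {'px': [200.0, 247.0], 'xy': [561.3, 343.4], 'wh': [61.3, 57.5], 'ang': 60.5, 'area': 3241}
white body {'px': [475.0, 295.0], 'xy': [431.1, -396.2], 'wh': [59.0, 58.9], 'ang': 65.7, 'area': 3136}
white body {'px': [459.0, 249.0], 'xy': [553.6, -359.0], 'wh': [64.4, 65.7], 'ang': 61.9, 'area': 3259}
reader {'px': [316.0, 251.0], 'xy': [541.5, -20.2], 'wh': [466.7, 199.8], 'ang': 86.3, 'area': 77061}
byst {'px': [273.0, 316.0], 'xy': [375.4, 141.4], 'wh': [68.8, 58.8], 'ang': 53.4, 'area': 3777}
byst {'px': [388.0, 315.0], 'xy': [376.9, -162.5], 'wh': [87.7, 48.6], 'ang': 54.1, 'area': 3980}
```

View pics/z.png

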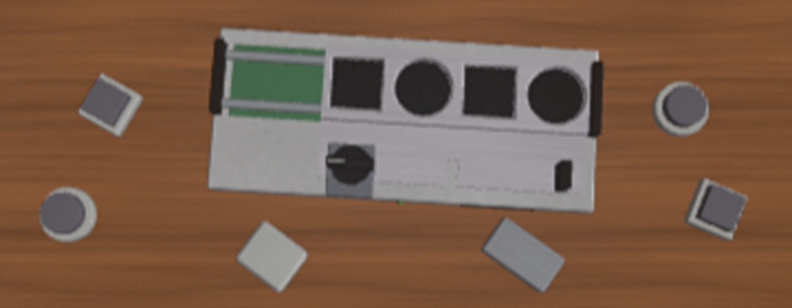

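```bash
python3 -c "
from h import *
plan(.46,.05,.24,90)"
```

```text
shift [ 45.82 -46.05   0.68] turn z -75.80358511331909 yaw 14.2 tilt [-0.   0.8] pos [ 0.1287 -0.5088  0.2464] q [-1.55  0.31  1.5  -0.    1.33 -0.22] t 0.2
```

Call:
arm_command --series "-1 2.9 -2.9 0 0 0 0;-1 2.9 -2.9 0 0 0 0;-1 2.9 -2.9 0 0 0 0;-1 2.9 -2.9 0 0 0 0;-1 2.9 -2.9 0 0 0 0;-1 2.9 -2.9 0 0 0 0;-1 2.9 -2.9 0 0 0 0;-1 2.9 -2.9 0 0 0 0"

```text
time: 1.2
position: [0.2972, -0.2259, 0.2467]
eef_rot: [0.0, 0.992, 0.123, 0.0]
ft_force: [0.3, 0.5, 0.4]
grip_width: 0.0884
finger_force: 0.0
```

Call:
arm_command --series "-1 2.9 -2.9 0 0 0 0;-1 2.9 -2.9 0 0 0 0;-1 2.9 -2.9 0 0 0 0;-1 2.9 -2.9 0 0 0 0;-1 2.9 -2.9 0 0 0 0;-1 2.9 -2.9 0 0 0 0;-1 2.9 -2.9 0 0 0 0;-1 2.9 -2.9 0 0 0 0"

```text
time: 2.2
position: [0.4653, 0.056, 0.2467]
eef_rot: [0.0, 0.992, 0.124, -0.0]
ft_force: [0.4, -0.2, -0.2]
grip_width: 0.0881
finger_force: 0.0
```

Call:
arm_command --series "-1 0 0 0 0 0 -9.5;-1 0 0 0 0 0 -9.5;-1 0 0 0 0 0 -9.5;-1 0 0 0 0 0 -9.5;-1 0 0 0 0 0 -9.5;-1 0 0 0 0 0 -9.5;-1 0 0 0 0 0 -9.5;-1 0 0 0 0 0 -9.3"

```text
time: 3.2
position: [0.4647, 0.0547, 0.2466]
eef_rot: [-0.0, 0.705, 0.709, -0.0]
ft_force: [-0.0, -0.3, -0.9]
grip_width: 0.0883
finger_force: 0.0
```

```bash
python3 -c "
from h import *
plan(.483,.047,.24,90)
f=grab('wrist','w1')
print(project(f,[[.483,.047,.106],[.483,.047,.072]]))"
```

```text
shift [-0.78  1.83  0.66] turn z 0.3070883099850903 yaw 90.31 tilt [-0.3  0. ] pos [0.4647 0.0547 0.2466] q [-0.13  0.19  1.66  0.    1.29 -0.14] t 3.2
[[336.95136435 240.47969023]
 [334.43865627 229.12861167]]
```

View pics/w1.png

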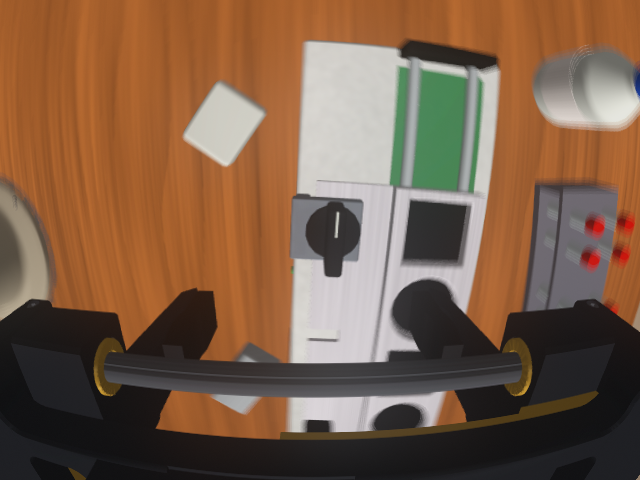

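The wrist view shows the knob disc centred at about (333.5,231), matching the predicted pixel. The bar points up the image with a lean of 2–3° (bar angle about 86.5°).

Call:
arm_command --series "-1 0 0 0 0 0 3.8;-1 -0.66 1.8 0 0 0 0;-1 0 0 4 0 0 0;-1 0 0 4 0 0 0;-1 0 0 4 0 0 0;-1 0 0 3 0 0 0;-1 0 0 0.7 0 0 0;-1 0 0 0 0 0 0"

```text
time: 4.25
position: [0.4826, 0.0469, 0.0902]
eef_rot: [0.0, 0.731, 0.683, 0.0]
ft_force: [0.3, -0.3, 0.1]
grip_width: 0.0879
finger_force: 0.0
```

Call:
arm_command --series "1 0 0 0 0 0 0;1 0 0 0 0 0 0;1 0 0 0 0 0 0;1 0 0 0 0 0 0;1 0 0 0 0 0 0;1 0 0 0 0 0 0"

```text
time: 5.0
position: [0.4823, 0.0469, 0.0897]
eef_rot: [-0.0, 0.73, 0.683, 0.0]
ft_force: [0.1, -0.1, 0.3]
grip_width: 0.0302
finger_force: 0.0
```

```bash
python3 -c "
from h import *
plan(.4825,.047,.089,86.5); s=robot.observe(); print(s['ft_force'],s['ft_torque'],s['grip_width'],s['finger_force'])"
```

```text
shift [0.01 0.02 0.07] turn z -0.30384967765121473 yaw 86.2 tilt [-0.  0.] pos [0.4823 0.0469 0.0897] q [-0.15  0.42  1.81  0.    0.92 -0.08] t 5.0
[ 0.12438128 -0.08620385  0.28958858] [-0.04681227 -0.09356376  0.0263416 ] 0.03020054142477961 0.0
```

Call:
arm_command --series "1 0 0 0 0 0 0;1 0 0 0 0 0 0;1 0 0 0 0 0 0;1 0 0 0 0 0 0;1 0 0 0 0 0 -9;1 0 0 0 0 0 -10;1 0 0 0 0 0 -10;1 0 0 0 0 0 -10"

```text
time: 6.0
position: [0.4812, 0.0467, 0.0897]
eef_rot: [-0.001, 0.458, 0.889, -0.001]
ft_force: [-7.3, -4.4, 7.2]
grip_width: 0.0139
finger_force: 30.0
```

```bash
python3 -c "
from h import *
plan(.4825,.047,.089,86.5); s=robot.observe(); print(s['ft_force'],s['ft_torque'],s['grip_width'],s['finger_force'])"
```

```text
shift [-0.05  0.13  0.07] turn z 39.0376433415679 yaw 125.54 tilt [-3.2 -0.4] pos [0.4812 0.0467 0.0897] q [-0.15  0.42  1.81 -0.    0.92 -0.77] t 6.0
[-7.30616189 -4.42654017  7.19926937] [-0.63383973  1.24314121 -0.0367959 ] 0.013864895768125898 30.00024141278118
```

Call:
arm_command --series "1 0 0 0 0 0 -10;1 0 0 0 0 0 -10;1 0 0 0 0 0 -10;1 0 0 0 0 0 -10;1 0 0 0 0 0 -10;1 0 0 0 0 0 -10;1 0 0 0 0 0 -10;1 0 0 0 0 0 -10"

```text
time: 7.0
position: [0.4807, 0.0449, 0.0897]
eef_rot: [-0.003, -0.221, 0.975, -0.001]
ft_force: [-12.7, -18.1, 7.8]
grip_width: 0.0136
finger_force: 30.0
```

Call:
arm_command --series "1 0 0 0 0 0 -10;1 0 0 0 0 0 -10;1 0 0 0 0 0 -4;1 0 0 0 0 0 0;-1 0 0 0 0 0 0;-1 0 0 0 0 0 0;-1 0 0 0 0 0 0;-1 0 0 0 0 0 0"

```text
time: 8.0
position: [0.4824, 0.047, 0.0897]
eef_rot: [0.0, -0.416, 0.909, 0.0]
ft_force: [-0.2, -0.1, -0.1]
grip_width: 0.0515
finger_force: 0.0
```

Call:
arm_command --series "-1 0 0 0 0 0 0;-1 0 0 0 0 0 0;-1 0 0 -3 0 0 0;-1 0 0 -4 0 0 0;-1 0 0 -4 0 0 0;-1 0 0 0 0 0 0"

```text
time: 8.75
position: [0.4834, 0.0468, 0.2022]
eef_rot: [0.002, -0.416, 0.909, -0.001]
ft_force: [0.2, -0.3, -0.6]
grip_width: 0.088
finger_force: 0.0
```

```bash
python3 -c "
from h import *
plan(.4825,.047,.2,-3.7); s=robot.observe(); print(s['ft_force'],s['grip_width'])
f=grab('wrist','w2')"
```

```text
shift [0.04 0.08 0.22] turn z -127.09652375402197 yaw -130.8 tilt [ 5.5 -0.8] pos [0.4834 0.0468 0.2022] q [-0.15  0.27  1.68  0.    1.19 -2.57] t 8.75
[ 0.16957613 -0.34058189 -0.55600834] 0.08795088153364966
```

View pics/w2.png

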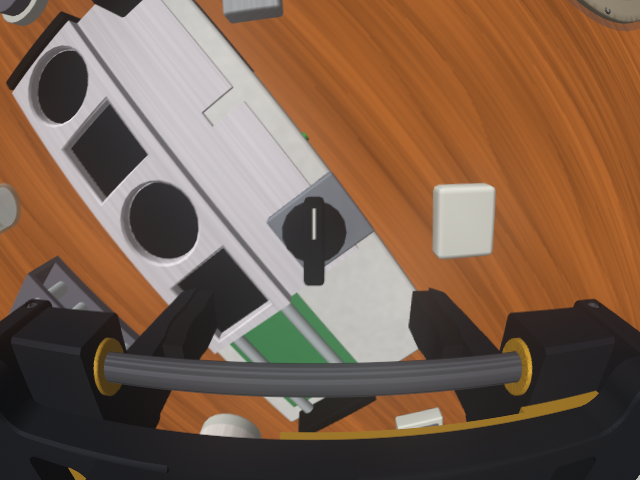

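The knob bar lines up with the tool, so it is about 2.49 rad open. Next is the handle.

Call:
arm_command --series "-1 0 0 0 0 0 10;-1 0 0 0 0 0 10;-1 0 0 0 0 0 10;-1 0 0 0 0 0 10;-1 0 0 0 0 0 10;-1 0 0 0 0 0 3;-1 0 -4.6 0 0 0 0;-1 0 -4.6 0 0 0 0"

```text
time: 9.8
position: [0.4755, -0.0456, 0.1983]
eef_rot: [-0.001, 0.033, 0.999, 0.0]
ft_force: [0.1, -0.5, -0.1]
grip_width: 0.0881
finger_force: 0.0
```

Call:
arm_command --series "-1 0 -4.6 0 0 0 0;-1 0 -4.6 0 0 0 0;-1 0 -4.6 0 0 0 0;-1 0 0 0 0 0 0;-1 0 0 0 0 0 0"

```text
time: 10.42
position: [0.4667, -0.1818, 0.1988]
eef_rot: [-0.001, 0.033, 0.999, 0.001]
ft_force: [-0.2, 0.1, 0.2]
grip_width: 0.0884
finger_force: 0.0
```

```bash
python3 -c "
from h import *
f=grab('wrist','w3')
print(project(f,[[.465,-.2,.098],[.465,-.2,.048]]))
hsv=cv2.cvtColor(f['color'],cv2.COLOR_RGB2HSV)
for b in blobs(f,hsv[...,2]<60,.098,(100,30,560,330),100): print(b)
plan(.465,-.2,.2,176.3)
cv2.imwrite('pics/w3c.png',f['color'][60:320,200:480,::-1])"
```

```text
[[285.6436611  247.7701321 ]
 [289.87511722 228.54512407]]
{'px': [109.0, 321.0], 'xy': [518.6, -353.3], 'wh': [21.3, 16.5], 'ang': 87.2, 'area': 281}
{'px': [298.0, 322.0], 'xy': [520.0, -196.4], 'wh': [51.7, 16.9], 'ang': 86.6, 'area': 612}
{'px': [535.0, 318.0], 'xy': [538.8, 2.2], 'wh': [61.6, 26.2], 'ang': 80.6, 'area': 1240}
{'px': [427.0, 315.0], 'xy': [521.4, -93.6], 'wh': [119.0, 34.5], 'ang': 83.0, 'area': 2368}
{'px': [185.0, 314.0], 'xy': [508.7, -286.9], 'wh': [61.1, 33.7], 'ang': 89.7, 'area': 1325}
{'px': [242.0, 308.0], 'xy': [508.4, -236.1], 'wh': [12.9, 36.9], 'ang': 83.5, 'area': 385}
{'px': [556.0, 240.0], 'xy': [474.4, 7.6], 'wh': [35.5, 9.6], 'ang': 9.0, 'area': 230}
{'px': [281.0, 242.0], 'xy': [461.3, -202.8], 'wh': [14.8, 40.9], 'ang': 85.3, 'area': 495}
shift [ 0.07 -1.86 -0.09] turn z -0.05102935254302565 yaw 176.25 tilt [-1.1  1. ] pos [ 0.4669 -0.1815  0.1991] q [-0.61  0.3   1.64  0.    1.2  -2.11] t 10.47
```

View pics/w3c.png

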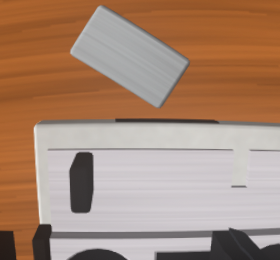

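The handle top is at about full-frame (279,248), which gives roughly (0.465,-0.204).

Call:
arm_command --series "-1 0.05 -2.25 0 0 0 0;-1 0 0 3 0 0 0;-1 0 0 4 0 0 0;-1 0 0 3 0 0 0;-1 0 0 2.1 0 0 0;1 0 0 0 0 0 0;1 0 0 0 0 0 0;1 0 0 0 0 0 0"

```text
time: 11.48
position: [0.4655, -0.205, 0.0797]
eef_rot: [0.001, 0.033, 0.999, -0.0]
ft_force: [-0.1, 0.2, -0.8]
grip_width: 0.0607
finger_force: 0.0
```

Call:
arm_command --series "1 0 0 0 0 0 0;1 0 0 0 0 0 0;1 0 0 0 0 0 0;1 0 0 0 0 0 0;1 0 0 0 0 0 0;1 0 0 0 0 0 0;1 0 0 0 0 0 0"

```text
time: 12.35
position: [0.4651, -0.2042, 0.0787]
eef_rot: [-0.0, 0.033, 0.999, 0.001]
ft_force: [1.1, 5.4, 2.0]
grip_width: 0.0137
finger_force: 30.0
```

```bash
python3 -c "
from h import *
plan(.465,-.204,.078,176.3); s=robot.observe(); print(s['ft_force'],s['ft_torque'],s['grip_width'],s['finger_force'])"
```

```text
shift [0.01 0.02 0.07] turn z -0.1037974433168074 yaw 176.2 tilt [-0.2  1.6] pos [ 0.4651 -0.2042  0.0787] q [-0.65  0.48  1.74  0.    0.92 -2.15] t 12.35
[1.14940272 5.37129535 2.03198792] [ 0.82144151 -0.31064063  0.01258866] 0.013682224701788408 29.985370435751975
```

Call:
arm_command --series "1 0 0.6 0 0 0 0;1 0 1.3 0 0 0 0;1 0 1.3 0 0 0 0;1 0 1.3 0 0 0 0;1 0 1.3 0 0 0 0;1 0 1.3 0 0 0 0;1 0 1.3 0 0 0 0;1 0 1.3 0 0 0 0"

```text
time: 13.35
position: [0.4712, -0.1073, 0.0787]
eef_rot: [-0.0, 0.033, 0.999, 0.0]
ft_force: [-4.5, -2.6, 1.2]
grip_width: 0.0137
finger_force: 30.0
```

Call:
arm_command --series "1 0 1.2 0 0 0 0;1 0 0.8 0 0 0 0;1 0 0.3 0 0 0 0;1 0 0 0 0 0 0;1 0 0 0 0 0 0"

```text
time: 13.98
position: [0.4727, -0.0844, 0.0787]
eef_rot: [-0.0, 0.033, 0.999, 0.001]
ft_force: [-4.3, 2.7, 3.0]
grip_width: 0.0136
finger_force: 30.0
```

```bash
python3 -c "
from h import *
plan(.465,-.204,.078,176.3); s=robot.observe(); print(s['ft_force'],s['ft_torque'],s['grip_width'],s['finger_force'])"
```

```text
shift [ -0.02 -11.98   0.05] turn z -0.10447306574337745 yaw 176.2 tilt [-0.9  1.3] pos [ 0.4727 -0.0844  0.0787] q [-0.42  0.43  1.83  0.    0.89 -1.93] t 13.97
[-4.32586047  2.71191741  2.98966045] [ 0.42579022  0.55675613 -0.01128966] 0.013600506551444676 29.98585066292435
```

Call:
arm_command --series "1 0 -0.6 0 0 0 0;1 0 -1.3 0 0 0 0;1 0 -1.3 0 0 0 0;1 0 -1.3 0 0 0 0;1 0 -1.3 0 0 0 0;1 0 -1.3 0 0 0 0;1 0 -1.3 0 0 0 0;1 0 -1.3 0 0 0 0"

```text
time: 14.98
position: [0.4665, -0.1825, 0.0787]
eef_rot: [-0.0, 0.033, 0.999, 0.0]
ft_force: [-2.7, 2.1, 1.8]
grip_width: 0.0138
finger_force: 30.0
```

Call:
arm_command --series "1 0 -1.2 0 0 0 0;1 0 -0.8 0 0 0 0;1 0 -0.3 0 0 0 0;1 0 0 0 0 0 0;1 0 0 0 0 0 0;-1 0 0 0 0 0 0;-1 0 0 0 0 0 0;-1 0 0 0 0 0 0"

```text
time: 15.98
position: [0.4653, -0.2053, 0.0788]
eef_rot: [0.0, 0.033, 0.999, -0.0]
ft_force: [-0.7, -0.3, 0.2]
grip_width: 0.0418
finger_force: 0.0
```

Call:
arm_command --series "-1 0 0 0 0 0 0;-1 0 0 0 0 0 0;-1 0 0 0 0 0 0;-1 0 0 -4 0 0 0;-1 0 0 -4 0 0 0;-1 0 0 -4 0 0 0;-1 0 0 0 0 0 0"

```text
time: 16.85
position: [0.466, -0.2057, 0.2013]
eef_rot: [0.002, 0.033, 0.999, -0.002]
ft_force: [-0.9, 0.0, -1.3]
grip_width: 0.088
finger_force: 0.0
```

Run:
```python
from h import *
plan(.55,-.355,.2,176.3)
f=grab("top","top1"); hsv=cv2.cvtColor(f["color"],cv2.COLOR_RGB2HSV); V=hsv[...,2];S=hsv[...,1]
for b in blobs(f,V<60,.062,(240,205,440,300),30): print(b)
for r in ((160,225,220,315),(440,225,500,315)):
    for b in blobs(f,(S<45)&(V>40),.022,r,30): print("body",b)
```

```text
shift [ -9.37 -14.34   0.22] turn z -0.09682051762723631 yaw 176.2 tilt [ 4.4 -3.4] pos [ 0.466  -0.2057  0.2013] q [-0.65  0.32  1.62 -0.    1.2  -2.15] t 16.85
{'px': [412.0, 279.0], 'xy': [468.5, -225.9], 'wh': [54.0, 16.3], 'ang': 49.3, 'area': 276}
{'px': [309.0, 274.0], 'xy': [482.1, 45.3], 'wh': [44.7, 47.0], 'ang': 0.2, 'area': 1659}
{'px': [388.0, 249.0], 'xy': [565.7, -148.9], 'wh': [123.7, 186.7], 'ang': 52.1, 'area': 8096}
{'px': [342.0, 240.0], 'xy': [574.5, -41.7], 'wh': [63.4, 61.6], 'ang': 89.8, 'area': 3004}
{'px': [312.0, 238.0], 'xy': [579.5, 37.9], 'wh': [57.8, 56.5], 'ang': 85.5, 'area': 2981}
{'px': [248.0, 234.0], 'xy': [588.9, 205.7], 'wh': [14.4, 88.9], 'ang': 86.7, 'area': 1003}
body {'px': [180.0, 297.0], 'xy': [426.7, 390.0], 'wh': [67.4, 64.0], 'ang': 89.9, 'area': 3300}
body {'px': [200.0, 247.0], 'xy': [561.2, 343.5], 'wh': [61.3, 57.2], 'ang': 60.5, 'area': 3226}
body {'px': [475.0, 295.0], 'xy': [431.3, -396.1], 'wh': [59.4, 58.6], 'ang': 65.7, 'area': 3093}
body {'px': [451.0, 275.0], 'xy': [482.7, -352.3], 'wh': [94.0, 209.4], 'ang': 87.9, 'area': 12635}
```

Call:
arm_command --series "-1 -2.4 -3.6 0 0 0 0;-1 -2.4 -3.6 0 0 0 0;-1 -2.4 -3.6 0 0 0 0;-1 -2.4 -3.6 0 0 0 0;-1 0 0 0 0 0 10;-1 0 0 0 0 0 10;-1 0 0 0 0 0 10;-1 0 0 0 0 0 10"

```text
time: 17.9
position: [0.5509, -0.3548, 0.1967]
eef_rot: [-0.001, 0.376, 0.927, 0.001]
ft_force: [0.4, -0.4, 0.6]
grip_width: 0.0878
finger_force: 0.0
```

Call:
arm_command --series "-1 0 0 0 0 0 10;-1 0 0 0 0 0 10;-1 0 0 0 0 0 10;-1 0 0 0 0 0 10;-1 0 0 0 0 0 10;-1 0 0 0 0 0 0;-1 0 0 0 0 0 0"

```text
time: 18.77
position: [0.5511, -0.355, 0.1978]
eef_rot: [-0.001, 0.729, 0.684, -0.0]
ft_force: [-0.0, 1.0, 0.8]
grip_width: 0.0883
finger_force: 0.0
```

```bash
cat >> h.py <<'E'
def lids(f,roi=(100,20,540,340)):
    hsv=cv2.cvtColor(f["color"],cv2.COLOR_RGB2HSV); S,V=hsv[...,1].astype(int),hsv[...,2].astype(int)
    for b in blobs(f,(S>15)&(S<70)&(V>60)&(V<150),.046,roi,400): print("lid",b)
    for b in blobs(f,(S<70)&(V>60),.022,roi,400): print("body",b)
E
python3 - <<'E'
from h import *
f=grab("wrist","w4"); lids(f); plan(.553,-.357,.034,86.3)
hsv=cv2.cvtColor(f["color"],cv2.COLOR_RGB2HSV)
u,v=project(f,[.553,-.357,.046])[0].astype(int); print(u,v,hsv[v,u], hsv[max(v-70,0):v+70:10,u].tolist())
E
```

```text
lid {'px': [186.0, 275.0], 'xy': [437.8, -394.5], 'wh': [52.2, 48.4], 'ang': 66.5, 'area': 1793}
lid {'px': [324.0, 229.0], 'xy': [556.5, -352.8], 'wh': [41.6, 47.9], 'ang': 83.2, 'area': 1473}
lid {'px': [289.0, 95.0], 'xy': [540.0, -248.8], 'wh': [14.2, 48.4], 'ang': 84.6, 'area': 385}
lid {'px': [191.0, 45.0], 'xy': [460.1, -200.7], 'wh': [25.6, 44.9], 'ang': 53.1, 'area': 460}
body {'px': [193.0, 270.0], 'xy': [433.9, -398.7], 'wh': [71.2, 58.8], 'ang': 66.5, 'area': 3271}
body {'px': [319.0, 224.0], 'xy': [555.5, -359.6], 'wh': [64.7, 66.2], 'ang': 30.3, 'area': 3320}
body {'px': [521.0, 60.0], 'xy': [747.7, -203.9], 'wh': [76.8, 51.7], 'ang': 84.4, 'area': 2689}
body {'px': [274.0, 64.0], 'xy': [527.1, -212.7], 'wh': [85.1, 206.0], 'ang': 86.0, 'area': 12292}
body {'px': [119.0, 46.0], 'xy': [385.4, -183.6], 'wh': [62.0, 58.4], 'ang': 75.2, 'area': 2383}
shift [-0.2   0.21 16.41] turn z 0.05160953744262997 yaw 86.35 tilt [-0.7  0.7] pos [ 0.5512 -0.355   0.1981] q [-0.75  0.64  1.12  0.    1.38 -0.69] t 18.82
316 229 [154  14 131] [[13, 178, 178], [12, 178, 176], [13, 177, 173], [17, 28, 126], [7, 32, 105], [160, 17, 132], [153, 18, 131], [154, 14, 131], [154, 15, 132], [154, 15, 133], [157, 17, 133], [13, 179, 181], [13, 179, 182], [13, 182, 185]]
```

View pics/w4.png

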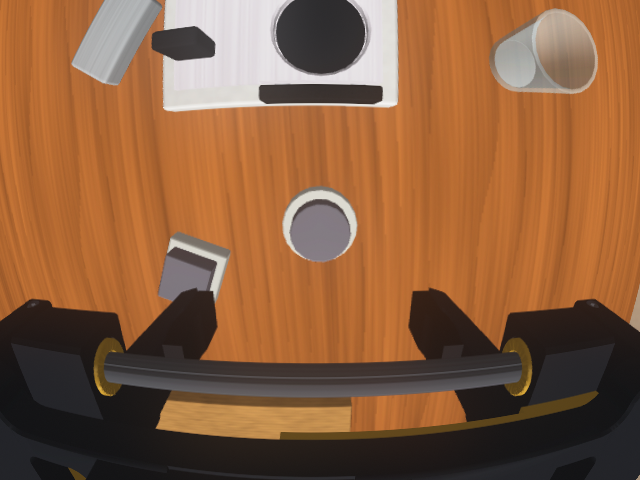

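The wrist view shows the round lid centred at about (320,231) and the square lid at about (187,272), partly behind a finger. The carriage's first round cavity is at (321,33).

```bash
sed -i '/^def lids/,$d' h.py
cat >> h.py <<'E'
def lids(f,roi=(60,10,580,330)):
    H,S,V=[c.astype(int) for c in cv2.split(cv2.cvtColor(f["color"],cv2.COLOR_RGB2HSV))]
    m=((H>125)&(H<175)&(S>9)&(S<40)&(V>100)&(V<170)).astype(np.uint8); m=cv2.morphologyEx(m,cv2.MORPH_CLOSE,np.ones((5,5),np.uint8))
    for b in blobs(f,m>0,.046,roi,500): print("lid",b)
def holes(f,roi=(60,10,580,330)):
    V=f["color"].max(2)
    for b in blobs(f,V<70,.062,roi,700): print("hole",b)
E
python3 - <<'E'
from h import *
f=grab("wrist"); lids(f); holes(f); plan(.5555,-.3585,.034,86.3)
E
```

```text
lid {'px': [183.0, 278.0], 'xy': [434.3, -398.7], 'wh': [41.2, 44.9], 'ang': 66.3, 'area': 1245}
lid {'px': [320.0, 232.0], 'xy': [555.7, -359.9], 'wh': [47.0, 47.8], 'ang': 86.3, 'area': 1744}
hole {'px': [88.0, 320.0], 'xy': [325.4, -426.1], 'wh': [79.6, 22.7], 'ang': 2.0, 'area': 1455}
hole {'px': [546.0, 319.0], 'xy': [776.0, -451.4], 'wh': [32.2, 101.4], 'ang': 80.5, 'area': 2023}
hole {'px': [438.0, 315.0], 'xy': [662.9, -431.3], 'wh': [38.7, 70.1], 'ang': 82.8, 'area': 1707}
hole {'px': [187.0, 314.0], 'xy': [429.1, -415.9], 'wh': [39.5, 70.0], 'ang': 89.9, 'area': 1718}
hole {'px': [318.0, 93.0], 'xy': [562.8, -251.0], 'wh': [13.1, 87.7], 'ang': 86.4, 'area': 1050}
hole {'px': [182.0, 44.0], 'xy': [462.1, -200.7], 'wh': [25.3, 51.0], 'ang': 85.9, 'area': 999}
hole {'px': [320.0, 37.0], 'xy': [565.0, -211.0], 'wh': [49.0, 63.8], 'ang': 86.9, 'area': 2600}
shift [-0.32  0.46 16.43] turn z 0.019623688135055772 yaw 86.32 tilt [-0.5  0.4] pos [ 0.5512 -0.355   0.1983] q [-0.75  0.64  1.12 -0.    1.38 -0.69] t 18.88
```

Call:
arm_command --series "-1 -0.45 0.46 0 0 0 0;-1 0 0 4 0 0 0;-1 0 0 4 0 0 0;-1 0 0 4 0 0 0;-1 0 0 3 0 0 0;-1 0 0 1.4 0 0 0;-1 0 0 0 0 0 0;1 0 0 0 0 0 0"

```text
time: 19.88
position: [0.5562, -0.3604, 0.0362]
eef_rot: [0.001, 0.73, 0.683, 0.0]
ft_force: [0.4, -0.0, 0.4]
grip_width: 0.0804
finger_force: 0.0
```

Call:
arm_command --series "1 0 0 0 0 0 0;1 0 0 0 0 0 0;1 0 0 0 0 0 0;1 0 0 0 0 0 0;1 0 0 0 0 0 0;1 0 0 0 0 0 0"

```text
time: 20.62
position: [0.5557, -0.36, 0.0351]
eef_rot: [0.0, 0.73, 0.683, 0.0]
ft_force: [-0.1, 0.3, 3.5]
grip_width: 0.0491
finger_force: 30.0
```

```bash
python3 -c "
from h import *
plan(.565,-.2,.2,86.3); s=robot.observe(); print(s['ft_force'],s['grip_width'],s['finger_force'])"
```

```text
shift [ 16.02  -0.13 -16.5 ] turn z -0.10191674153014674 yaw 86.2 tilt [ 0.5 -0.3] pos [ 0.5557 -0.36    0.0351] q [-0.75  0.82  1.25  0.    1.07 -0.69] t 20.62
[-0.05862515  0.3075681   3.50022495] 0.0491457823128352 29.999587051570415
```

Call:
arm_command --series "1 0 0 -2 0 0 0;1 0 0 -4 0 0 0;1 0 0 -4 0 0 0;1 0 0 -2.5 0 0 0;1 2.5 0 0 0 0 0;1 2.5 0 0 0 0 0;1 0 0 0 0 0 0;1 0 0 0 0 0 0"

```text
time: 21.62
position: [0.5588, -0.3107, 0.1603]
eef_rot: [0.0, 0.73, 0.683, -0.0]
ft_force: [-0.1, 0.5, -2.3]
grip_width: 0.0492
finger_force: 30.0
```

Run:
```python
from h import *
f=grab("wrist","w5"); holes(f); plan(.565,-.2,.084,86.3); print(robot.observe()['grip_width'])
f=grab("top"); V=f["color"].max(2)
for b in blobs(f,V<60,.062,(240,205,440,300),300): print(b)
```

```text
hole {'px': [488.0, 323.0], 'xy': [699.1, -381.9], 'wh': [15.2, 97.1], 'ang': 81.5, 'area': 1076}
hole {'px': [137.0, 323.0], 'xy': [409.6, -362.4], 'wh': [97.2, 15.2], 'ang': 0.8, 'area': 1101}
hole {'px': [394.0, 313.0], 'xy': [618.1, -362.6], 'wh': [31.9, 47.5], 'ang': 83.7, 'area': 944}
hole {'px': [231.0, 313.0], 'xy': [491.4, -353.7], 'wh': [32.6, 48.2], 'ang': 88.6, 'area': 948}
hole {'px': [316.0, 154.0], 'xy': [563.5, -249.5], 'wh': [12.2, 85.6], 'ang': 86.7, 'area': 828}
hole {'px': [154.0, 100.0], 'xy': [459.4, -202.2], 'wh': [18.4, 52.9], 'ang': 85.9, 'area': 752}
hole {'px': [313.0, 81.0], 'xy': [565.7, -202.7], 'wh': [62.9, 62.8], 'ang': 60.6, 'area': 3074}
shift [11.1  -0.12  7.6 ] turn z -0.14057017513547976 yaw 86.16 tilt [ 0.2 -0.4] pos [ 0.5588 -0.3108  0.16  ] q [-0.69  0.64  1.24 -0.    1.27 -0.62] t 21.68
0.04966157733856387
{'px': [402.0, 243.0], 'xy': [564.0, -200.3], 'wh': [61.3, 60.7], 'ang': 43.9, 'area': 2981}
{'px': [372.0, 241.0], 'xy': [569.0, -120.9], 'wh': [58.1, 56.4], 'ang': 89.2, 'area': 3000}
{'px': [342.0, 240.0], 'xy': [574.5, -41.8], 'wh': [62.0, 62.2], 'ang': 44.4, 'area': 2993}
{'px': [312.0, 238.0], 'xy': [580.1, 37.4], 'wh': [58.1, 56.3], 'ang': 89.8, 'area': 3002}
```

View pics/w5.png

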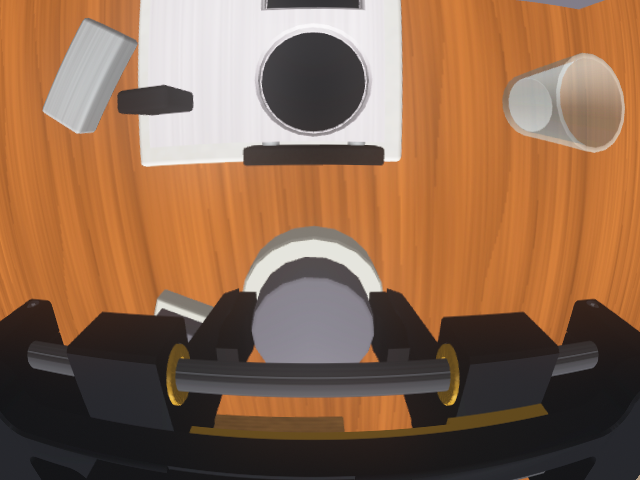

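The dark cavity floor is centred at (313,81). The wrist and top views agree on nest0 at about (0.566,-0.2017).

Call:
arm_command --series "1 3.5 0 0 0 0 0;1 3.5 0 0 0 0 0;1 3.5 0 0 0 0 0;1 0.43 0 0 0 0 0;1 0 0 3 0 0 0;1 0 0 2 0 0 0;1 0 0 1 0 0 0;1 0 0 0.7 0 0 0"

```text
time: 22.72
position: [0.5663, -0.2018, 0.0926]
eef_rot: [0.0, 0.73, 0.683, 0.0]
ft_force: [0.2, 1.3, -1.0]
grip_width: 0.0494
finger_force: 30.0
```

Call:
arm_command --series "1 0 0 0.5 0 0 0;1 0 0 0.2 0 0 0;1 0 0 0 0 0 0"

```text
time: 23.1
position: [0.5663, -0.201, 0.086]
eef_rot: [0.0, 0.73, 0.683, 0.0]
ft_force: [-0.0, -0.2, -2.0]
grip_width: 0.0493
finger_force: 30.0
```

```bash
python3 -c "
from h import *
plan(.566,-.2017,.085,86.3); s=robot.observe(); print(s['ft_force'],s['grip_width'],s['finger_force'])"
```

```text
shift [-0.07 -0.02  0.1 ] turn z -0.10168407334663243 yaw 86.2 tilt [ 0.4 -0.2] pos [ 0.5663 -0.201   0.086 ] q [-0.54  0.64  1.44 -0.    1.06 -0.47] t 23.1
[-0.01165839 -0.15784491 -1.95846717] 0.049310341599261384 29.999830294400454
```

Call:
arm_command --series "-1 0 0 0.1 0 0 0;-1 0 0 0 0 0 0;-1 0 0 0 0 0 0;-1 0 0 0 0 0 0;-1 0 0 -3 0 0 0;-1 0 0 -4 0 0 0;-1 0 0 -4 0 0 0;-1 -4.1 -2.4 0 0 0 0"

```text
time: 24.1
position: [0.5411, -0.2397, 0.198]
eef_rot: [0.003, 0.729, 0.685, 0.001]
ft_force: [-0.4, -0.4, -0.9]
grip_width: 0.088
finger_force: 0.0
```

Call:
arm_command --series "-1 -4.1 -2.4 0 0 0 0;-1 -4.1 -2.4 0 0 0 0;-1 -4.1 -2.4 0 0 0 0;-1 -4.1 -2.3 0 0 0 0;-1 0 0 0 0 0 10;-1 0 0 0 0 0 10;-1 0 0 0 0 0 0;-1 0 0 0 0 0 0"

```text
time: 25.1
position: [0.4339, -0.3975, 0.1948]
eef_rot: [0.0, 0.837, 0.548, -0.0]
ft_force: [-0.3, -0.4, -0.0]
grip_width: 0.088
finger_force: 0.0
```

Run:
```python
from h import *
f=grab("wrist","w6"); lids(f); plan(.434,-.3985,.034,66.3)
f=grab("top"); lids(f,(150,200,520,330))
```

```text
lid {'px': [312.0, 228.0], 'xy': [432.4, -398.3], 'wh': [41.3, 42.6], 'ang': 66.4, 'area': 1701}
shift [-0.09  0.05 16.08] turn z 0.06756034583912651 yaw 66.37 tilt [ 0. -0.] pos [ 0.4339 -0.3975  0.1948] q [-0.94  0.49  1.37 -0.    1.27 -0.53] t 25.15
lid {'px': [361.0, 255.0], 'xy': [539.2, -80.2], 'wh': [321.8, 159.8], 'ang': 86.2, 'area': 40126}
```

Call:
arm_command --series "-1 -0.13 -0.1 4 0 0 0;-1 0 0 4 0 0 0;-1 0 0 4 0 0 0;-1 0 0 3 0 0 0;-1 0 0 1.05 0 0 0;-1 0 0 0 0 0 0;1 0 0 0 0 0 0;1 0 0 0 0 0 0"

```text
time: 26.2
position: [0.4327, -0.3988, 0.0353]
eef_rot: [0.001, 0.838, 0.546, 0.0]
ft_force: [-0.6, -0.2, -0.9]
grip_width: 0.0706
finger_force: 0.0
```

Call:
arm_command --series "1 0 0 0 0 0 0;1 0 0 0 0 0 0;1 0 0 0 0 0 0;1 0 0 0 0 0 0;1 0 0 0 0 0 0;1 0 0 0 0 0 0"

```text
time: 26.95
position: [0.4324, -0.3984, 0.0343]
eef_rot: [0.0, 0.838, 0.546, 0.0]
ft_force: [0.5, 0.2, 1.7]
grip_width: 0.0438
finger_force: 30.0
```

```bash
python3 -c "
from h import *
plan(.434,-.397,.16,66.3); s=robot.observe(); print(s['ft_force'],s['grip_width'],s['finger_force'])"
```

```text
shift [  0.19   0.09 -12.57] turn z -0.10231622706865551 yaw 66.2 tilt [ 0.2 -0.2] pos [ 0.4324 -0.3984  0.0343] q [-0.94  0.69  1.51 -0.    0.94 -0.53] t 26.95
[0.45713841 0.17684679 1.68194572] 0.04384317840751741 29.999004313722253
```

Call:
arm_command --series "1 0 0 -2 0 0 0;1 0 0 -4 0 0 0;1 0 0 -4 0 0 0;1 0 0 -3 0 0 0;1 0 0 0 0 0 -10;1 0 0 0 0 0 -10;1 2 0.8 0 0 0 0;1 3.5 1.5 0 0 0 0"

```text
time: 27.95
position: [0.4591, -0.3439, 0.1637]
eef_rot: [-0.0, 0.732, 0.681, 0.0]
ft_force: [-0.0, 0.5, -2.7]
grip_width: 0.044
finger_force: 30.0
```

Call:
arm_command --series "1 3.8 1.6 0 0 0 0;1 3.8 1.6 0 0 0 0;1 3.8 1.6 0 0 0 0;1 3.8 1.6 0 0 0 0;1 3.8 1.6 0 0 0 0;1 2.9 1.3 0 0 0 0;1 1 0.4 0 0 0 0;1 0 0 0 0 0 0"

```text
time: 28.95
position: [0.5708, -0.1223, 0.164]
eef_rot: [-0.0, 0.73, 0.683, -0.0]
ft_force: [-0.9, 0.7, -1.5]
grip_width: 0.0436
finger_force: 30.0
```

Run:
```python
from h import *
plan(.571,-.122,.085,86.2); s=robot.observe(); print(s['ft_force'],s['grip_width'],s['finger_force'])
f=grab("wrist","w7"); holes(f); lids(f)
```

```text
shift [0.03 0.02 7.9 ] turn z -0.021296025443973576 yaw 86.18 tilt [-0.6  0.1] pos [ 0.5708 -0.1223  0.164 ] q [-0.41  0.51  1.43 -0.    1.2  -0.34] t 28.95
[-0.88692999  0.68862885 -1.46508582] 0.0436180399519095 29.9990139529109
hole {'px': [479.0, 323.0], 'xy': [703.6, -194.4], 'wh': [15.3, 96.6], 'ang': 81.7, 'area': 1053}
hole {'px': [146.0, 323.0], 'xy': [428.4, -175.9], 'wh': [94.9, 15.3], 'ang': 0.6, 'area': 1027}
hole {'px': [389.0, 314.0], 'xy': [627.5, -175.8], 'wh': [32.3, 41.5], 'ang': 84.0, 'area': 874}
hole {'px': [236.0, 314.0], 'xy': [505.5, -167.6], 'wh': [32.3, 41.0], 'ang': 88.4, 'area': 856}
hole {'px': [314.0, 216.0], 'xy': [571.9, -101.6], 'wh': [21.8, 57.2], 'ang': 86.2, 'area': 1222}
hole {'px': [313.0, 124.0], 'xy': [575.7, -41.8], 'wh': [62.6, 63.0], 'ang': 41.2, 'area': 3087}
hole {'px': [313.0, 30.0], 'xy': [579.7, 21.1], 'wh': [27.9, 57.3], 'ang': 86.2, 'area': 1526}
hole {'px': [140.0, 25.0], 'xy': [464.9, 39.6], 'wh': [28.7, 67.9], 'ang': 75.9, 'area': 1422}
lid {'px': [312.0, 307.0], 'xy': [566.1, -177.2], 'wh': [38.7, 86.1], 'ang': 86.2, 'area': 3242}
lid {'px': [540.0, 107.0], 'xy': [760.2, -29.5], 'wh': [93.3, 173.4], 'ang': 3.7, 'area': 10331}
```

View pics/w7.png

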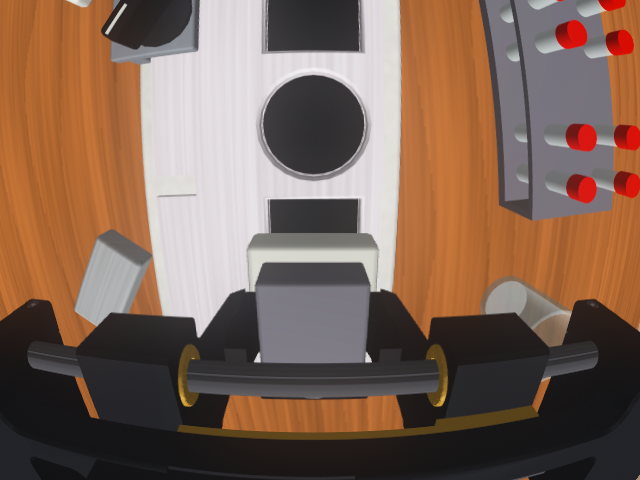

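The square pot is aligned over its cavity (cavity centre column about 313, pot centre about 312), so I lower it.

Call:
arm_command --series "1 0.03 0 3 0 0 0;1 0 0 2.5 0 0 0;1 0 0 1 0 0 0;1 0 0 0.7 0 0 0;1 0 0 0.5 0 0 0;1 0 0 0.15 0 0 0;1 0 0 0 0 0 0"

```text
time: 29.88
position: [0.571, -0.1209, 0.0884]
eef_rot: [-0.001, 0.73, 0.683, 0.001]
ft_force: [-8.3, 15.0, 17.1]
grip_width: 0.0437
finger_force: 30.0
```

```bash
python3 -c "
from h import *
plan(.434,.385,.2,86.3); s=robot.observe(); print(s['ft_force'],s['grip_width'],s['finger_force'])"
```

```text
shift [ 49.59 -17.04 -11.02] turn z -0.1244503550062177 yaw 86.18 tilt [0.5 2.9] pos [ 0.571  -0.1209  0.0884] q [-0.41  0.6   1.5   0.    1.04 -0.35] t 29.88
[-8.28071036 14.99613409 17.10476917] 0.04372515494422875 30.03660563072117
```

Call:
arm_command --series "1 0.25 -0.1 -0.3 0 0 0;1 0 0 0 0 0 0;1 0 0 0.15 0 0 0;1 0 0 0.15 0 0 0;1 0 0 0 0 0 0"

```text
time: 30.5
position: [0.5706, -0.12, 0.0876]
eef_rot: [0.001, 0.73, 0.683, 0.0]
ft_force: [-5.3, 4.7, 15.5]
grip_width: 0.044
finger_force: 30.6
```

```bash
python3 -c "
from h import *
plan(.571,-.12,.0843,86.2); s=robot.observe(); print(s['ft_force'],s['grip_width'],s['finger_force'])"
```

```text
shift [0.01 0.04 0.33] turn z -0.0166336221972756 yaw 86.18 tilt [ 1.4 -0.2] pos [ 0.5706 -0.12    0.0876] q [-0.41  0.6   1.5   0.    1.04 -0.34] t 30.5
[-5.28513973  4.74796286 15.54172572] 0.04401860343887479 30.634664790413808
```

Call:
arm_command --series "1 0.1 -0.15 -0.1 0 0 0;1 0 0 0.2 0 0 0;1 0 0 0.1 0 0 0;1 0 0 0 0 0 0"

```text
time: 31.0
position: [0.5701, -0.1203, 0.0865]
eef_rot: [0.002, 0.73, 0.683, 0.001]
ft_force: [-4.8, -1.8, 20.0]
grip_width: 0.0436
finger_force: 30.2
```

```bash
python3 -c "
from h import *
plan(.571,-.12,.0843,86.2); s=robot.observe(); print(s['ft_force'],s['grip_width'],s['finger_force'])
f=grab('side','s1');p=project(f,[.571,-.12,.08])[0].astype(int);print(p)
cv2.imwrite('pics/s1c.png',cv2.resize(f['color'][p[1]-70:p[1]+70,p[0]-80:p[0]+80,::-1],None,fx=4,fy=4,interpolation=2))"
```

```text
shift [0.03 0.09 0.22] turn z -0.026974229202608058 yaw 86.17 tilt [ 4.5 -2.6] pos [ 0.5701 -0.1203  0.0865] q [-0.41  0.6   1.51 -0.    1.03 -0.34] t 31.0
[-4.81151156 -1.77463885 20.02139369] 0.04361973049370938 30.24558348217397
[322 269]
```

View pics/s1c.png

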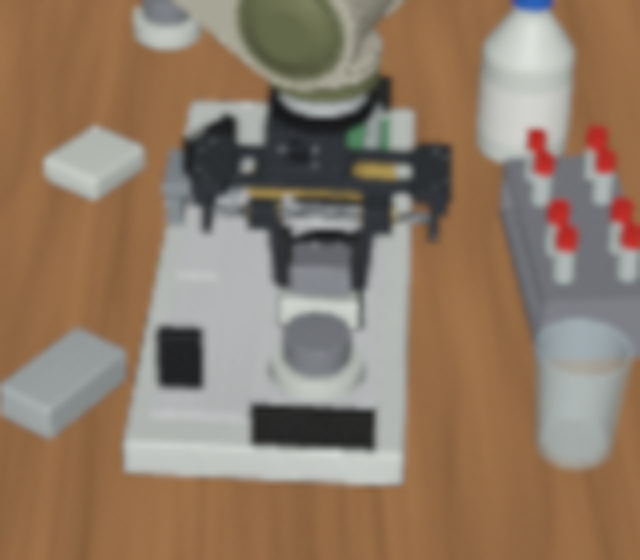

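The side view shows the square pot held over its cavity and the round pot sitting in the first one. The contact still pushes the pot toward -x, so I nudge that way.

Call:
arm_command --series "1 0 -0.15 -0.1 0 0 0;1 0 -0.1 0 0 0 0;1 0 0 0.1 0 0 0;1 0 0 0 0 0 0"

```text
time: 31.55
position: [0.5695, -0.1201, 0.0866]
eef_rot: [0.005, 0.73, 0.683, 0.003]
ft_force: [8.6, 0.5, 13.1]
grip_width: 0.0439
finger_force: 30.2
```

```bash
python3 -c "
from h import *
plan(.571,-.12,.0843,86.2); s=robot.observe(); print(s['ft_force'],s['ft_torque'],s['grip_width'],s['finger_force'])"
```

```text
shift [0.02 0.14 0.23] turn z -0.04788037782356014 yaw 86.15 tilt [10.1 -3.2] pos [ 0.5695 -0.1201  0.0866] q [-0.41  0.6   1.51  0.    1.02 -0.34] t 31.55
[ 8.59774299  0.5104629  13.10213111] [ 0.14394458 -1.57370961  0.09587439] 0.043919910267712796 30.16733486641897
```

Call:
arm_command --series "1 0 0.13 0 0 0 0;1 0 0 0 0 0 0;-1 0 0 -0.15 0 0 0;-1 0 0 0 0 0 0;-1 0 0 0 0 0 0;-1 0 0 0 0 0 0;-1 0 0 -3 0 0 0;-1 0 0 -4 0 0 0"

```text
time: 32.55
position: [0.567, -0.1187, 0.1552]
eef_rot: [-0.001, 0.73, 0.683, -0.0]
ft_force: [0.2, 0.4, 0.1]
grip_width: 0.0881
finger_force: 0.0
```

Call:
arm_command --series "-1 -3 0 -3 0 0 0;-1 -3 0 0 0 0 0;-1 0 0 0 0 0 0;-1 0 0 0 0 0 0"

```text
time: 33.05
position: [0.5634, -0.1781, 0.1848]
eef_rot: [-0.001, 0.73, 0.683, -0.0]
ft_force: [-0.7, -0.8, -1.0]
grip_width: 0.0881
finger_force: 0.0
```

```bash
python3 -c "
from h import *
f=grab('wrist','w8'); plan(.571,-.12,.2,86.2); holes(f)
print(project(f,[[.566,-.2017,.096],[.571,-.122,.096]]))
H,S,V=[c.astype(int) for c in cv2.split(cv2.cvtColor(f['color'],cv2.COLOR_RGB2HSV))]
m=((H>125)&(H<175)&(S>9)&(S<40)&(V>95)&(V<170))
for b in blobs(f,m,.096,(200,100,450,330),500): print(b)
cv2.imwrite('pics/w8c.png',f['color'][0:400,140:500,::-1])"
```

```text
shift [ 5.82  0.37 -1.52] turn z 0.03644509592916734 yaw 86.24 tilt [-0.8  0.7] pos [ 0.5635 -0.1778  0.1848] q [-0.5   0.51  1.38  0.    1.26 -0.44] t 33.1
hole {'px': [318.0, 322.0], 'xy': [562.8, -248.1], 'wh': [14.6, 89.0], 'ang': 86.9, 'area': 1146}
hole {'px': [88.0, 320.0], 'xy': [348.8, -241.0], 'wh': [76.1, 22.7], 'ang': 1.9, 'area': 1335}
hole {'px': [546.0, 319.0], 'xy': [777.0, -266.6], 'wh': [30.6, 96.8], 'ang': 80.4, 'area': 1854}
hole {'px': [438.0, 314.0], 'xy': [669.6, -247.2], 'wh': [36.8, 66.8], 'ang': 82.7, 'area': 1565}
hole {'px': [187.0, 302.0], 'xy': [450.9, -222.8], 'wh': [59.5, 71.1], 'ang': 87.0, 'area': 2598}
hole {'px': [507.0, 80.0], 'xy': [716.6, -60.6], 'wh': [29.4, 107.2], 'ang': 3.8, 'area': 702}
hole {'px': [318.0, 50.0], 'xy': [575.5, -45.0], 'wh': [61.1, 63.9], 'ang': 86.6, 'area': 3109}
[[320.16839277 285.76870237]
 [320.46830264 163.65616151]]
{'px': [318.0, 286.0], 'xy': [565.4, -200.9], 'wh': [47.1, 47.8], 'ang': 86.2, 'area': 1751}
{'px': [316.0, 165.0], 'xy': [568.7, -123.1], 'wh': [41.3, 42.8], 'ang': 86.3, 'area': 1715}
```

View pics/w8c.png

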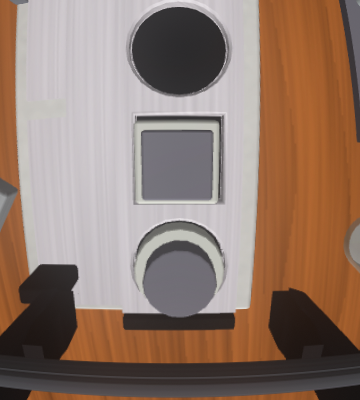

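The square pot sits inside its cavity outline, biased to the -x side (crop (179,165)). I press down lightly on the lid with closed fingers to check its height.

Call:
arm_command --series "1 2.8 0.1 0 0 0 0;1 2.75 0.1 0 0 0 0;1 0 0 0 0 0 0;1 0 0 0 0 0 0;1 0 0 2 0 0 0;1 0 0 2 0 0 0;1 0 0 2 0 0 0;1 0 0 1.3 0 0 0"

```text
time: 34.1
position: [0.5689, -0.1242, 0.1113]
eef_rot: [-0.0, 0.73, 0.683, -0.0]
ft_force: [-1.3, -0.2, 0.0]
grip_width: 0.0106
finger_force: 0.0
```

Call:
arm_command --series "1 0 0 0.2 0 0 0;1 0 0 0.2 0 0 0;1 0 0 0 0 0 0;1 0 0 0 0 0 0"

```text
time: 34.6
position: [0.5694, -0.1236, 0.1086]
eef_rot: [0.0, 0.73, 0.683, 0.0]
ft_force: [-0.4, 0.5, 0.0]
grip_width: 0.0004
finger_force: 0.0
```

Call:
arm_command --series "1 0 0 0.2 0 0 0;1 0 0 0 0 0 0"

```text
time: 34.85
position: [0.5691, -0.1235, 0.1061]
eef_rot: [-0.0, 0.73, 0.683, -0.0]
ft_force: [-0.1, -0.8, -0.2]
grip_width: 0.0004
finger_force: 0.0
```

Call:
arm_command --series "1 0 0 0.15 0 0 0;1 0 0 0 0 0 0"

```text
time: 35.1
position: [0.5691, -0.1235, 0.1046]
eef_rot: [-0.0, 0.73, 0.683, -0.0]
ft_force: [-0.1, -0.2, -0.7]
grip_width: 0.0002
finger_force: 0.0
```

Call:
arm_command --series "1 0 0 0.2 0 0 0;1 0 0 0 0 0 0"

```text
time: 35.35
position: [0.5693, -0.1236, 0.1044]
eef_rot: [0.0, 0.73, 0.683, 0.0]
ft_force: [-6.5, 1.0, 14.0]
grip_width: 0.0006
finger_force: 6.8
```

Contact came at TCP 0.1045, so the lid top is at about 0.0965 and the pot is seated. On to the left-hand pots.

Call:
arm_command --series "-1 0 0 -3 0 0 0;-1 0 0 -4 0 0 0;-1 0 0 -3 0 0 0;-1 4.2 -0.35 0 0 0 0;-1 4.2 -0.35 0 0 0 0;-1 4.2 -0.35 0 0 0 0;-1 4.2 -0.35 0 0 0 0;-1 4.2 -0.35 0 0 0 0"

```text
time: 36.35
position: [0.5655, 0.0885, 0.2028]
eef_rot: [0.0, 0.73, 0.683, 0.0]
ft_force: [-0.4, -0.1, -0.8]
grip_width: 0.0784
finger_force: 0.0
```

Call:
arm_command --series "-1 4.2 -0.35 0 0 0 0;-1 4.2 -0.35 0 0 0 0;-1 4.2 -0.35 0 0 0 0;-1 4.2 -0.35 0 0 0 0;-1 4.2 -0.35 0 0 0 0;-1 4.2 -0.35 0 0 0 0;-1 0 0 0 0 0 10;-1 0 0 0 0 0 10"

```text
time: 37.35
position: [0.5612, 0.3406, 0.2024]
eef_rot: [-0.0, 0.839, 0.544, -0.0]
ft_force: [0.1, -0.2, 0.5]
grip_width: 0.0881
finger_force: 0.0
```

Call:
arm_command --series "-1 0 0 0 0 0 5.7;-1 0 0 0 0 0 0;-1 0 0 0 0 0 0"

```text
time: 37.72
position: [0.5614, 0.34, 0.2027]
eef_rot: [-0.0, 0.863, 0.505, -0.0]
ft_force: [0.6, 0.6, -0.2]
grip_width: 0.0886
finger_force: 0.0
```

Run:
```python
from h import *
f=grab("wrist","w9"); lids(f); plan(.561,.343,.034,60.5)
f=grab("top","top2"); H,S,V=cv2.split(cv2.cvtColor(f["color"],cv2.COLOR_RGB2HSV))
for b in blobs(f,(S<45)&(V>40),.022,(150,215,235,330),100): print("body",b)
```

```text
lid {'px': [158.0, 246.0], 'xy': [429.7, 391.6], 'wh': [47.2, 50.4], 'ang': 26.9, 'area': 1794}
lid {'px': [311.0, 217.0], 'xy': [562.8, 346.3], 'wh': [41.0, 42.6], 'ang': 60.6, 'area': 1712}
shift [ 0.24 -0.19 16.87] turn z 0.08959229199086849 yaw 60.59 tilt [0. 0.] pos [0.5614 0.34   0.2027] q [0.37 0.64 1.11 0.   1.39 0.88] t 37.77
body {'px': [175.0, 266.0], 'xy': [496.4, 391.5], 'wh': [314.3, 172.8], 'ang': 1.7, 'area': 42455}
```

View pics/w9.png

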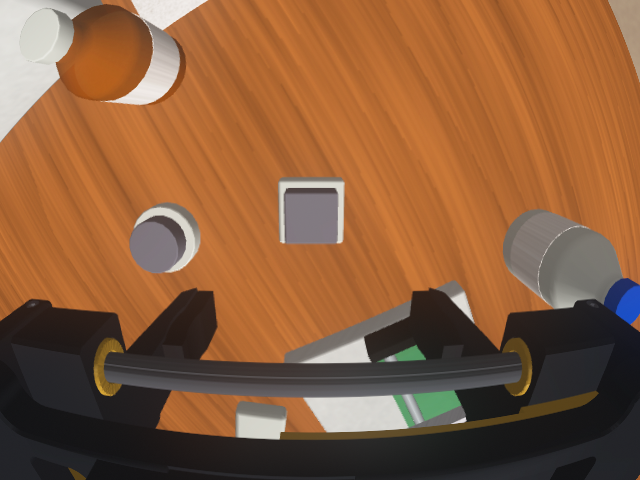

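The square lid is at (311,217) and the round lid at (158,246). I grasp the square one.

Call:
arm_command --series "-1 0.62 -0.19 0 0 0 0;-1 0 0 4 0 0 0;-1 0 0 4 0 0 0;-1 0 0 4 0 0 0;-1 0 0 3.5 0 0 0;-1 0 0 1.35 0 0 0;-1 0 0 0 0 0 0;1 0 0 0 0 0 0"

```text
time: 38.83
position: [0.5636, 0.3468, 0.0359]
eef_rot: [0.0, 0.864, 0.504, 0.001]
ft_force: [0.7, -1.1, -0.5]
grip_width: 0.0803
finger_force: 0.0
```

Call:
arm_command --series "1 0 0 0 0 0 0;1 0 0 0 0 0 0;1 0 0 0 0 0 0;1 0 0 0 0 0 0;1 0 0 0 0 0 0;1 0 0 0 0 0 0;1 0 0 0 0 0 0"

```text
time: 39.7
position: [0.5629, 0.3463, 0.0344]
eef_rot: [0.0, 0.864, 0.504, 0.0]
ft_force: [-0.2, -0.8, 2.1]
grip_width: 0.0439
finger_force: 30.0
```

Call:
arm_command --series "1 0 0 -2 0 0 0;1 0 0 -4 0 0 0;1 0 0 -4 0 0 0;1 0 0 -3 0 0 0;1 0 0 0 0 0 -10;1 0 0 0 0 0 -10;1 0 0 0 0 0 -5.7;1 0 0 0 0 0 0"

```text
time: 40.7
position: [0.5628, 0.3464, 0.1651]
eef_rot: [0.0, 0.73, 0.683, 0.0]
ft_force: [-0.3, 0.4, -1.8]
grip_width: 0.0438
finger_force: 30.0
```

```bash
python3 -c "
from h import *
plan(.5817,.1,.16,86.2); s=robot.observe(); print(s['ft_force'],s['grip_width'],s['finger_force'])"
```

```text
shift [-24.45   3.54   0.51] turn z -0.05390418057561419 yaw 86.15 tilt [0.5 0.3] pos [0.5628 0.3464 0.1651] q [0.37 0.68 1.15 0.   1.32 0.44] t 40.7
[-0.28059258  0.38833938 -1.80596413] 0.04381664559366665 29.998881155624986
```

Call:
arm_command --series "1 -2.6 0.3 0 0 0 0;1 -4.4 0.45 0 0 0 0;1 -4.4 0.45 0 0 0 0;1 -4.4 0.45 0 0 0 0;1 -4.4 0.45 0 0 0 0;1 -4.4 0.45 0 0 0 0;1 -4.4 0.45 0 0 0 0;1 -4.4 0.45 0 0 0 0"

```text
time: 41.7
position: [0.5751, 0.0094, 0.1649]
eef_rot: [0.0, 0.731, 0.682, 0.0]
ft_force: [0.6, -0.2, -1.3]
grip_width: 0.0437
finger_force: 30.0
```

Call:
arm_command --series "1 -3.1 0.35 0 0 0 0;1 -1.5 0.15 0 0 0 0;1 0 0 0 0 0 0;1 0 0 0 0 0 0"

```text
time: 42.2
position: [0.577, -0.0343, 0.1643]
eef_rot: [-0.0, 0.73, 0.683, 0.0]
ft_force: [0.8, -0.7, -2.4]
grip_width: 0.0438
finger_force: 30.0
```

Run:
```python
from h import *
f=grab("wrist","w10"); holes(f); plan(.5817,.038,.085,86.2); s=robot.observe(); print(s['grip_width'])
for z in (.05,.062): print(project(f,[[.5817,.038,z]]))
cv2.imwrite('pics/w10c.png',f['color'][0:340,120:520,::-1])
```

```text
hole {'px': [146.0, 323.0], 'xy': [434.5, -88.2], 'wh': [95.0, 15.3], 'ang': 0.6, 'area': 1023}
hole {'px': [478.0, 323.0], 'xy': [709.7, -106.0], 'wh': [16.2, 95.7], 'ang': 81.8, 'area': 1057}
hole {'px': [389.0, 314.0], 'xy': [634.0, -87.9], 'wh': [32.4, 41.5], 'ang': 84.0, 'area': 867}
hole {'px': [236.0, 314.0], 'xy': [511.7, -79.8], 'wh': [32.3, 41.0], 'ang': 88.4, 'area': 847}
hole {'px': [313.0, 223.0], 'xy': [577.7, -15.4], 'wh': [18.4, 57.7], 'ang': 86.2, 'area': 738}
hole {'px': [144.0, 152.0], 'xy': [470.7, 38.6], 'wh': [73.0, 50.2], 'ang': 53.3, 'area': 2452}
hole {'px': [312.0, 136.0], 'xy': [580.9, 38.8], 'wh': [57.3, 57.0], 'ang': 86.6, 'area': 3190}
shift [ 7.24 -0.    7.93] turn z 0.05696052627487802 yaw 86.26 tilt [-0.1  0.2] pos [ 0.577  -0.0342  0.1643] q [-0.26  0.5   1.45  0.    1.2  -0.2 ] t 42.25
0.04366443675381096
[[313.66608048 136.70542231]]
[[313.75037708 136.97735598]]
```

View pics/w10c.png

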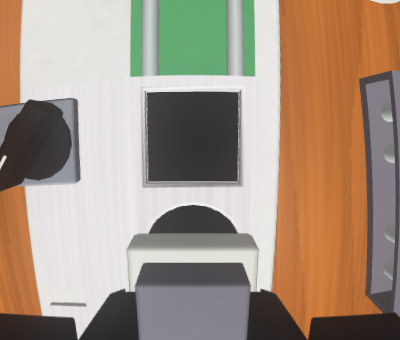

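Nest3 is almost straight below the camera, centred at (312,136), which gives (0.5808,0.0388).

Call:
arm_command --series "1 3.5 -0.05 0 0 0 0;1 3 -0.05 0 0 0 0;1 0.8 0 0 0 0 0;1 0 0 3 0 0 0;1 0 0 2.5 0 0 0;1 0 0 1 0 0 0;1 0 0 0.5 0 0 0;1 0 0 0.2 0 0 0"

```text
time: 43.25
position: [0.5812, 0.0373, 0.0928]
eef_rot: [0.0, 0.73, 0.683, 0.0]
ft_force: [0.7, 0.1, -1.5]
grip_width: 0.0436
finger_force: 30.0
```

Call:
arm_command --series "1 0 0 0.3 0 0 0;1 0 0 0.2 0 0 0;1 0 0 0 0 0 0"

```text
time: 43.62
position: [0.5809, 0.0375, 0.0872]
eef_rot: [-0.0, 0.73, 0.683, -0.0]
ft_force: [-1.7, 0.6, -2.3]
grip_width: 0.0438
finger_force: 30.0
```

Call:
arm_command --series "1 0.08 0 0.1 0 0 0;1 0 0 0.1 0 0 0;1 0 0 0 0 0 0"

```text
time: 44.0
position: [0.5809, 0.0382, 0.0852]
eef_rot: [-0.0, 0.73, 0.683, -0.0]
ft_force: [0.8, -0.1, -2.1]
grip_width: 0.0436
finger_force: 30.0
```

Call:
arm_command --series "-1 0 0 0 0 0 0;-1 0 0 0 0 0 0;-1 0 0 0 0 0 0;-1 0 0 0 0 0 0;-1 0 0 -3 0 0 0;-1 0 0 -4 0 0 0;-1 0 0 -4.5 0 0 0;-1 3.8 -1.9 0 0 0 0"

```text
time: 45.0
position: [0.5662, 0.0763, 0.2036]
eef_rot: [0.003, 0.731, 0.682, 0.002]
ft_force: [0.4, -0.1, -0.4]
grip_width: 0.0879
finger_force: 0.0
```

Call:
arm_command --series "-1 3.8 -1.9 0 0 0 0;-1 3.8 -1.9 0 0 0 0;-1 3.8 -1.9 0 0 0 0;-1 3.8 -1.9 0 0 0 0;-1 3.8 -1.9 0 0 0 0;-1 3.8 -1.9 0 0 0 0;-1 3.8 -1.9 0 0 0 0;-1 3.8 -1.9 0 0 0 0"

```text
time: 46.0
position: [0.4323, 0.3921, 0.2003]
eef_rot: [0.0, 0.73, 0.683, 0.0]
ft_force: [-0.4, 0.3, -0.1]
grip_width: 0.088
finger_force: 0.0
```

Call:
arm_command --series "-1 0 -0.2 0 0 0 0;-1 0 0 0 0 0 0"

```text
time: 46.25
position: [0.4311, 0.3904, 0.2002]
eef_rot: [0.0, 0.73, 0.683, -0.0]
ft_force: [-0.6, -0.1, 0.9]
grip_width: 0.088
finger_force: 0.0
```

Run:
```python
from h import *
f=grab("wrist","w11"); lids(f); plan(.43,.391,.034,86.2)
```

```text
lid {'px': [308.0, 223.0], 'xy': [427.1, 393.2], 'wh': [47.2, 47.6], 'ang': 41.0, 'area': 1747}
shift [ 0.08 -0.15 16.63] turn z -0.050691449215946704 yaw 86.15 tilt [ 0.1 -0.2] pos [0.4314 0.3901 0.2003] q [ 0.53  0.47  1.39 -0.    1.28  0.6 ] t 46.3
```

Call:
arm_command --series "-1 0.26 -0.45 0 0 0 0;-1 0 0 4 0 0 0;-1 0 0 4 0 0 0;-1 0 0 4 0 0 0;-1 0 0 3.3 0 0 0;-1 0 0 1.3 0 0 0;-1 0 0 0 0 0 0;1 0 0 0 0 0 0"

```text
time: 47.3
position: [0.4274, 0.3942, 0.0356]
eef_rot: [0.0, 0.73, 0.683, 0.001]
ft_force: [0.2, -0.4, 0.0]
grip_width: 0.0805
finger_force: 0.0
```

Call:
arm_command --series "1 0 0 0 0 0 0;1 0 0 0 0 0 0;1 0 0 0 0 0 0;1 0 0 0 0 0 0;1 0 0 0 0 0 0;1 0 0 0 0 0 0;1 0 0 0 0 0 0"

```text
time: 48.18
position: [0.4269, 0.394, 0.0345]
eef_rot: [0.0, 0.73, 0.683, 0.0]
ft_force: [-0.6, -0.6, 4.8]
grip_width: 0.0491
finger_force: 30.0
```

Call:
arm_command --series "1 0 0 -2 0 0 0;1 0 0 -4 0 0 0;1 0 0 -4 0 0 0;1 0 0 -3 0 0 0;1 0 0 0 0 0 0;1 0 0 0 0 0 0"

```text
time: 48.92
position: [0.426, 0.3934, 0.1623]
eef_rot: [-0.0, 0.73, 0.683, -0.002]
ft_force: [1.1, 0.4, -1.7]
grip_width: 0.0491
finger_force: 30.0
```

```bash
python3 -c "
from h import *
plan(.5762,-.042,.16,86.2); s=robot.observe(); print(s['ft_force'],s['grip_width'],s['finger_force'])"
```

```text
shift [-42.45  17.88   0.26] turn z -0.00438358471274114 yaw 86.2 tilt [-2.7 -1.6] pos [0.426  0.3934 0.1623] q [0.54 0.51 1.44 0.   1.2  0.61] t 48.92
[ 1.12040431  0.43762695 -1.674932  ] 0.04910625368871713 29.99975848942995
```

Call:
arm_command --series "1 -2.2 0.9 0 0 0 0;1 -4.2 1.8 0 0 0 0;1 -4.2 1.8 0 0 0 0;1 -4.2 1.8 0 0 0 0;1 -4.2 1.8 0 0 0 0;1 -4.2 1.8 0 0 0 0;1 -4.2 1.8 0 0 0 0;1 -4.2 1.7 0 0 0 0"

```text
time: 49.92
position: [0.5391, 0.0682, 0.1623]
eef_rot: [-0.001, 0.73, 0.683, -0.001]
ft_force: [0.4, -0.9, -1.1]
grip_width: 0.0496
finger_force: 30.0
```

Call:
arm_command --series "1 -4.2 1.7 0 0 0 0;1 -4.2 1.7 0 0 0 0;1 -2.4 0.9 0 0 0 0;1 0 0 0 0 0 0;1 0 0 0 0 0 0"

```text
time: 50.55
position: [0.5746, -0.04, 0.1631]
eef_rot: [-0.001, 0.73, 0.683, -0.0]
ft_force: [0.4, -0.1, -2.1]
grip_width: 0.049
finger_force: 30.0
```

Run:
```python
from h import *
plan(.576,-.0415,.085,86.2); s=robot.observe(); print(s['ft_force'],s['grip_width'])
f=grab("wrist","w12"); H,S,V=[c.astype(int) for c in cv2.split(cv2.cvtColor(f['color'],cv2.COLOR_RGB2HSV))]
m=((H>125)&(H<175)&(S>9)&(S<40)&(V>95)&(V<170))
for b in blobs(f,m,.096,(200,30,450,250),500): print(b)
```

```text
shift [-0.14  0.17  7.81] turn z 0.022730144743036362 yaw 86.22 tilt [-2.1  0.8] pos [ 0.5746 -0.04    0.1631] q [-0.27  0.5   1.45  0.    1.19 -0.21] t 50.55
[ 0.44038103 -0.06560677 -2.06105029] 0.04899466385260266
{'px': [316.0, 128.0], 'xy': [579.8, 37.8], 'wh': [42.0, 42.7], 'ang': 86.8, 'area': 1662}
```

Nest3's pot is well in: its lid is at (0.5798,0.0378). I lower the last pot.

Call:
arm_command --series "1 -0.14 0.15 3 0 0 0;1 0 0 2.5 0 0 0;1 0 0 1 0 0 0;1 0 0 0.5 0 0 0;1 0 0 0.4 0 0 0;1 0 0 0.2 0 0 0;1 0 0 0.1 0 0 0;1 0 0 0 0 0 0"

```text
time: 51.6
position: [0.5767, -0.0424, 0.0875]
eef_rot: [0.0, 0.73, 0.683, 0.0]
ft_force: [-0.2, 1.2, -1.9]
grip_width: 0.0494
finger_force: 30.0
```

Call:
arm_command --series "1 0 0 0.2 0 0 0;1 0 0 0.05 0 0 0;-1 0 0 0 0 0 0;-1 0 0 0 0 0 0;-1 0 0 0 0 0 0;-1 0 0 0 0 0 0;-1 0 0 -4 0 0 0;-1 0 0 -4 0 0 0"

```text
time: 52.6
position: [0.5764, -0.0425, 0.1656]
eef_rot: [-0.0, 0.73, 0.683, -0.0]
ft_force: [-0.0, 0.7, -0.6]
grip_width: 0.0882
finger_force: 0.0
```

Call:
arm_command --series "-1 -4 0 -4 0 0 0;-1 -4 0 0 0 0 0;-1 -3 0 0 0 0 0;-1 -3 0 0 0 0 0;-1 0 0 0 0 0 0;-1 0 0 0 0 0 0"

```text
time: 53.35
position: [0.5673, -0.1814, 0.2047]
eef_rot: [-0.0, 0.73, 0.683, 0.0]
ft_force: [-0.5, -0.1, -0.1]
grip_width: 0.088
finger_force: 0.0
```

Run:
```python
from h import *
f=grab("wrist","w13"); H,S,V=[c.astype(int) for c in cv2.split(cv2.cvtColor(f['color'],cv2.COLOR_RGB2HSV))]
m=((H>125)&(H<175)&(S>9)&(S<40)&(V>95)&(V<170))
for b in blobs(f,m,.096,(200,10,450,330),500): print(b)
plan(.4652,-.2048,.2,-3.8)
cv2.imwrite('pics/w13c.png',f['color'][0:400,100:540,::-1])
```

```text
{'px': [310.0, 269.0], 'xy': [563.8, -201.1], 'wh': [47.3, 47.6], 'ang': 84.4, 'area': 1751}
{'px': [310.0, 158.0], 'xy': [568.8, -123.0], 'wh': [41.4, 42.5], 'ang': 86.2, 'area': 1722}
{'px': [312.0, 43.0], 'xy': [575.4, -46.6], 'wh': [48.4, 47.5], 'ang': 86.3, 'area': 1842}
shift [ -3.03 -10.04   0.48] turn z 90.04799892744572 yaw 86.25 tilt [-0.   0.3] pos [ 0.5674 -0.1812  0.2048] q [-0.51  0.5   1.33  0.    1.31 -0.44] t 53.4
```

View pics/w13c.png

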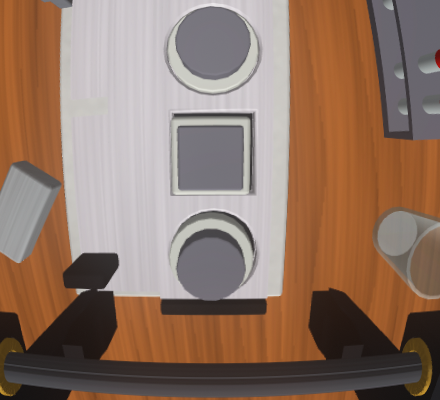

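All three visible pots look seated: lids in the crop at (213,42), (210,155) and (210,265). I go to the handle with the camera on the cavity side and recheck there.

Call:
arm_command --series "-1 -1.5 -5 0 0 0 0;-1 -1.5 -5 0 0 0 0;-1 0 0 0 0 0 10;-1 0 0 0 0 0 10;-1 0 0 0 0 0 10;-1 0 0 0 0 0 10;-1 0 0 0 0 0 10;-1 0 0 0 0 0 10"

```text
time: 54.4
position: [0.4658, -0.2045, 0.2049]
eef_rot: [0.0, 0.974, 0.224, 0.0]
ft_force: [-1.1, 1.4, -0.1]
grip_width: 0.0886
finger_force: 0.0
```

Call:
arm_command --series "-1 0 0 0 0 0 10;-1 0 0 0 0 0 10;-1 0 0 0 0 0 10;-1 0 0 0 0 0 0;-1 0 0 0 0 0 0"

```text
time: 55.02
position: [0.4656, -0.205, 0.2048]
eef_rot: [0.0, 1.0, -0.031, 0.0]
ft_force: [0.0, -0.0, -0.0]
grip_width: 0.0883
finger_force: 0.0
```

Run:
```python
from h import *
f=grab("wrist","w14"); H,S,V=[c.astype(int) for c in cv2.split(cv2.cvtColor(f['color'],cv2.COLOR_RGB2HSV))]
m=((H>125)&(H<175)&(S>9)&(S<40)&(V>95)&(V<170))
for b in blobs(f,m,.096,(0,0,640,300),500): print(b)
plan(.4652,-.2045,.078,-3.8)
```

```text
{'px': [22.0, 130.0], 'xy': [579.0, 25.7], 'wh': [59.8, 42.5], 'ang': 85.2, 'area': 2297}
{'px': [93.0, 113.0], 'xy': [574.4, -50.5], 'wh': [59.5, 47.7], 'ang': 80.7, 'area': 2181}
{'px': [186.0, 104.0], 'xy': [568.5, -126.3], 'wh': [48.3, 43.2], 'ang': 86.9, 'area': 1948}
{'px': [298.0, 99.0], 'xy': [563.3, -201.7], 'wh': [47.5, 48.1], 'ang': 86.1, 'area': 1764}
shift [-0.04 -0.06 12.68] turn z 0.18730844062881147 yaw -3.61 tilt [ 0. -0.] pos [ 0.4656 -0.2051  0.2048] q [-0.65  0.31  1.61 -0.    1.22  0.99] t 55.08
```

Run:
```python
from h import *
f=grab("top","top3"); H,S,V=[c.astype(int) for c in cv2.split(cv2.cvtColor(f['color'],cv2.COLOR_RGB2HSV))]
print(project(f,[[.576,-.0417,.096],[.581,.038,.096]]).round(), [(H[v,u],S[v,u],V[v,u]) for u,v in project(f,[[.576,-.0417,.096],[.581,.038,.096]]).astype(int)])
for b in blobs(f,(V<150)&(V>60)&(S<40),.096,(295,220,420,262),80): print(b)
cv2.imwrite("pics/top3c.png",cv2.resize(f["color"][200:310,240:440,::-1],None,fx=4,fy=4,interpolation=2))
```

```text
[[342. 237.]
 [311. 235.]] [(np.int64(130), np.int64(16), np.int64(93)), (np.int64(125), np.int64(16), np.int64(93))]
{'px': [413.0, 252.0], 'xy': [543.5, -212.3], 'wh': [51.1, 63.7], 'ang': 88.2, 'area': 1484}
{'px': [365.0, 248.0], 'xy': [555.1, -79.8], 'wh': [86.6, 320.9], 'ang': 0.8, 'area': 6866}
{'px': [326.0, 239.0], 'xy': [572.1, -3.4], 'wh': [147.0, 73.9], 'ang': 86.7, 'area': 8116}
```

View pics/top3c.png

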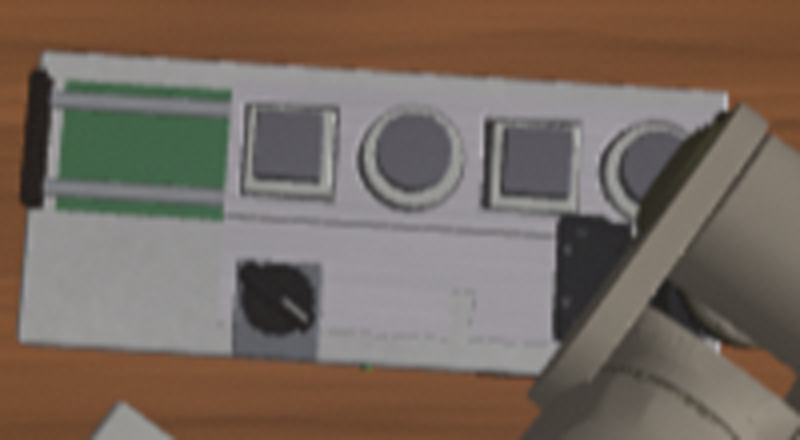

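All four pots sit inside their cavities in the top view, crop positions (288,145), (412,152), (535,162) and (655,165). Next I grip the handle and slide.

Call:
arm_command --series "-1 0 -0.06 3 0 0 0.2;-1 0 0 4 0 0 0;-1 0 0 3.5 0 0 0;-1 0 0 2.1 0 0 0;1 0 0 0 0 0 0;1 0 0 0 0 0 0;1 0 0 0 0 0 0;1 0 0 0 0 0 0"

```text
time: 56.12
position: [0.4658, -0.205, 0.0793]
eef_rot: [0.0, 0.999, -0.035, 0.0]
ft_force: [0.2, 0.5, -0.0]
grip_width: 0.0502
finger_force: 0.0
```

Call:
arm_command --series "1 0 0 0 0 0 0;1 0 0 0 0 0 0;1 0 0 0 0 0 0;1 0 0 0 0 0 0;1 0 0 0 0 0 0;1 0 0 0 0 0 0"

```text
time: 56.88
position: [0.4656, -0.2043, 0.0787]
eef_rot: [-0.0, 0.999, -0.035, -0.0]
ft_force: [1.7, 5.4, 1.8]
grip_width: 0.0137
finger_force: 30.0
```

```bash
python3 -c "
from h import *
plan(.465,-.2045,.078,-3.8); s=robot.observe(); print(s['ft_force'],s['grip_width'],s['finger_force'])"
```

```text
shift [-0.05  0.03  0.07] turn z -0.19536044973577305 yaw -4.0 tilt [-0.2  1. ] pos [ 0.4656 -0.2043  0.0787] q [-0.64  0.48  1.74  0.    0.92  1.  ] t 56.88
[1.68282256 5.40567742 1.80728613] 0.01371528370115857 29.98025873210281
```

Call:
arm_command --series "1 0 -0.6 0 0 0 0;1 0 -1.2 0 0 0 0;1 0 -1.2 0 0 0 0;1 0 -1.2 0 0 0 0;1 0 -1.2 0 0 0 0;1 0 -1.2 0 0 0 0;1 0 -1.2 0 0 0 0;1 0 -1.2 0 0 0 0"

```text
time: 57.88
position: [0.4713, -0.114, 0.0787]
eef_rot: [-0.0, 0.999, -0.035, -0.001]
ft_force: [-5.6, -2.4, 2.8]
grip_width: 0.0135
finger_force: 30.0
```

Call:
arm_command --series "1 0 -1.2 0 0 0 0;1 0 -1 0 0 0 0;1 0 -0.6 0 0 0 0;1 0 -0.3 0 0 0 0;1 0 -0.05 0 0 0 0;1 0 0 0 0 0 0;1 0 0 0 0 0 0"

```text
time: 58.75
position: [0.4732, -0.0844, 0.0787]
eef_rot: [0.001, 0.999, -0.035, -0.001]
ft_force: [-9.6, -12.3, 2.4]
grip_width: 0.0137
finger_force: 30.0
```

```bash
python3 -c "
from h import *
plan(.465,-.2043,.078,-3.8); s=robot.observe(); print(s['ft_force'],s['grip_width'],s['finger_force'])"
```

```text
shift [1.000e-02 1.202e+01 1.000e-01] turn z -0.1598796501041022 yaw -3.96 tilt [-2.2 -2.1] pos [ 0.4732 -0.0844  0.0787] q [-0.42  0.43  1.82 -0.    0.89  1.22] t 58.75
[ -9.58844846 -12.30576591   2.44120399] 0.013712871371383847 29.99782929662615
```

Call:
arm_command --series "-1 0 0 0 0 0 0;-1 0 0 0 0 0 0;-1 0 0 0 0 0 0;-1 0 0 0 0 0 0;-1 0 0 0 0 0 0;-1 0 0 0 0 0 0;-1 0 0 -4 0 0 0;-1 0 0 -4 0 0 0"

```text
time: 59.75
position: [0.4738, -0.0835, 0.1596]
eef_rot: [-0.0, 0.999, -0.035, -0.0]
ft_force: [0.2, 1.1, 0.4]
grip_width: 0.0881
finger_force: 0.0
```

Call:
arm_command --series "-1 0 0 -4 0 0 0;-1 0 -3.3 0 0 0 0;-1 0 -3.3 0 0 0 0;-1 0 -3.3 0 0 0 0;-1 0 -3.3 0 0 0 0;-1 0 0 0 0 0 -10;-1 0 0 0 0 0 -10;-1 0 0 0 0 0 -10"

```text
time: 60.75
position: [0.4832, 0.0481, 0.1987]
eef_rot: [-0.0, 0.974, 0.228, -0.0]
ft_force: [-0.3, 0.1, -0.0]
grip_width: 0.0885
finger_force: 0.0
```

Call:
arm_command --series "-1 0 0 0 0 0 -10;-1 0 0 0 0 0 -10;-1 0 0 0 0 0 -10;-1 0 0 0 0 0 -10;-1 0 0 0 0 0 -10;-1 0 0 0 0 0 -10;-1 0 0 0 0 0 -10;-1 0 0 0 0 0 -10"

```text
time: 61.75
position: [0.4832, 0.0481, 0.1987]
eef_rot: [-0.0, 0.6, 0.8, 0.0]
ft_force: [-0.6, -0.5, 0.6]
grip_width: 0.0882
finger_force: 0.0
```

Call:
arm_command --series "-1 0 0 0 0 0 -10;-1 0 0 0 0 0 -10;-1 0 0 0 0 0 -10;-1 0 0 0 0 0 -10;-1 0 0 0 0 0 -10;-1 0 0 0 0 0 -10;-1 0 0 0 0 0 -10;-1 0 0 0 0 0 -10"

```text
time: 62.75
position: [0.4832, 0.048, 0.1987]
eef_rot: [-0.0, -0.055, 0.998, 0.0]
ft_force: [0.6, -1.1, 0.3]
grip_width: 0.0883
finger_force: 0.0
```

Call:
arm_command --series "-1 0 0 0 0 0 -10;-1 0 0 0 0 0 -10;-1 0 0 0 0 0 -10;-1 0 0 0 0 0 -10;-1 0 0 0 0 0 -3.2;-1 0 0 0 0 0 0;-1 0 0 0 0 0 0"

```text
time: 63.62
position: [0.4832, 0.0481, 0.1987]
eef_rot: [-0.0, -0.416, 0.909, 0.0]
ft_force: [-0.6, -0.1, -0.2]
grip_width: 0.0882
finger_force: 0.0
```

Run:
```python
from h import *
plan(.4825,.047,.0897,229.2); print(robot.observe()['ft_force'])
f=grab("wrist","w15"); cv2.imwrite('pics/w15c.png',f['color'][20:340,60:540,::-1])
print(project(f,[.4825,.047,.078])-[60,20])
```

```text
shift [ 1.30e-01 -1.00e-02  1.09e+01] turn z -0.07127255227032947 yaw -130.87 tilt [-0.  0.] pos [0.4832 0.0481 0.1987] q [-0.14  0.27  1.68  0.    1.19 -2.57] t 63.62
[-0.64749344 -0.0716426  -0.17325064]
[[251.62014397 218.01590988]]
```

View pics/w15c.png

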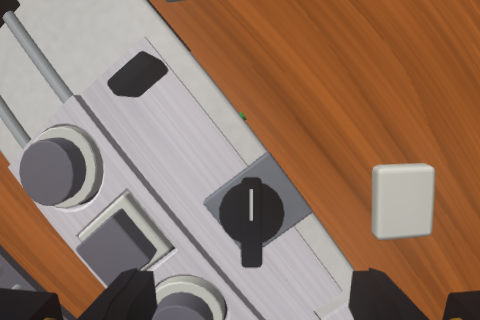

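The knob is still aligned with the gripper at crop (251,215), and the handle is clear of it. I grip and tighten clockwise.

Call:
arm_command --series "-1 0.13 0 3 0 0 0;-1 0 0 4 0 0 0;-1 0 0 3.2 0 0 0;-1 0 0 0.7 0 0 0;1 0 0 0 0 0 0;1 0 0 0 0 0 0;1 0 0 0 0 0 0;1 0 0 0 0 0 0"

```text
time: 64.68
position: [0.4826, 0.0471, 0.0902]
eef_rot: [0.0, -0.416, 0.909, -0.0]
ft_force: [0.0, 0.7, 0.4]
grip_width: 0.0503
finger_force: 0.0
```

Call:
arm_command --series "1 0 0 0 0 0 0;1 0 0 0 0 0 0;1 0 0 0 0 0 0;1 0 0 0 0 0 0;1 0 0 0 0 0 0;1 0 0 0 0 0 0;1 0 0 0 0 0 10;1 0 0 0 0 0 10"

```text
time: 65.68
position: [0.4834, 0.0462, 0.0898]
eef_rot: [0.001, -0.249, 0.968, -0.001]
ft_force: [5.8, -6.9, -4.6]
grip_width: 0.0134
finger_force: 30.0
```

Call:
arm_command --series "1 0 0 0 0 0 10;1 0 0 0 0 0 10;1 0 0 0 0 0 10;1 0 0 0 0 0 10;1 0 0 0 0 0 10;1 0 0 0 0 0 10;1 0 0 0 0 0 0;1 0 0 0 0 0 0"

```text
time: 66.68
position: [0.4834, 0.0447, 0.0898]
eef_rot: [0.002, 0.265, 0.964, -0.002]
ft_force: [2.9, -17.7, -4.6]
grip_width: 0.0137
finger_force: 30.0
```

```bash
python3 -c "
from h import *
plan(.4825,.047,.0897,86.2); s=robot.observe(); print(s['ft_force'],s['ft_torque'],s['grip_width'],s['finger_force'])"
```

```text
shift [0.19 0.15 0.01] turn z 63.007287756892694 yaw 149.21 tilt [ 2.  -4.1] pos [0.4834 0.0447 0.0898] q [-0.15  0.42  1.8  -0.    0.92 -1.18] t 66.67
[  2.94001279 -17.72212114  -4.58792176] [-2.64782603 -0.75760997  0.0182915 ] 0.013737127706096221 29.998402004130185
```

Call:
arm_command --series "1 0 0 0 0 0 10;1 0 0 0 0 0 10;1 0 0 0 0 0 10;1 0 0 0 0 0 10;1 0 0 0 0 0 10;1 0 0 0 0 0 10;1 0 0 0 0 0 6;1 0 0 0 0 0 0"

```text
time: 67.68
position: [0.482, 0.0443, 0.0898]
eef_rot: [0.001, 0.747, 0.664, -0.003]
ft_force: [-5.4, -21.8, 2.6]
grip_width: 0.0144
finger_force: 30.0
```

```bash
python3 -c "
from h import *
plan(.4825,.047,.0897,86.2); s=robot.observe(); print(s['ft_force'],s['ft_torque'],s['grip_width'],s['finger_force'])"
```

```text
shift [0.28 0.02 0.01] turn z -2.9439268067095554 yaw 83.26 tilt [-1.8 -5.5] pos [0.482  0.0443 0.0898] q [-0.15  0.42  1.81 -0.01  0.92 -0.03] t 67.67
[ -5.43795658 -21.81745103   2.61761041] [-3.5339917   0.63336274  0.50175875] 0.014379466074101049 30.000504087656736
```

Call:
arm_command --series "-1 0 0 0 0 0 0;-1 0 0 0 0 0 0;-1 0 0 0 0 0 0;-1 0 0 0 0 0 0;-1 0 0 0 0 0 0;-1 0 0 0 0 0 0;-1 0 0 -4 0 0 0;-1 0 0 -4 0 0 0"

```text
time: 68.68
position: [0.4822, 0.0471, 0.1706]
eef_rot: [-0.0, 0.748, 0.664, -0.0]
ft_force: [-0.5, -0.0, 0.6]
grip_width: 0.0881
finger_force: 0.0
```

Call:
arm_command --series "-1 0 0 -4 0 0 0;-1 0 0 -4 0 0 0;-1 0 0 0 0 0 0;-1 0 0 0 0 0 0"

```text
time: 69.18
position: [0.482, 0.0471, 0.2489]
eef_rot: [-0.001, 0.748, 0.664, -0.0]
ft_force: [-0.2, -0.4, -0.2]
grip_width: 0.0882
finger_force: 0.0
```

Run:
```python
from h import *
plan(.4825,.047,.0897,86.2)
f=grab("wrist","w16"); g=grab("top","top4")
cv2.imwrite('pics/w16c.png',np.vstack([cv2.resize(f['color'][60:330,120:520,::-1],(480,324)),cv2.resize(g["color"][200:310,240:440,::-1],(480,264),interpolation=2)]))
```

```text
shift [-0.    0.07 15.92] turn z -3.0055811351987813 yaw 83.19 tilt [-1.3  0.2] pos [0.482  0.0471 0.2489] q [-0.15  0.22  1.61 -0.    1.31 -0.03] t 69.17
```

View pics/w16c.png

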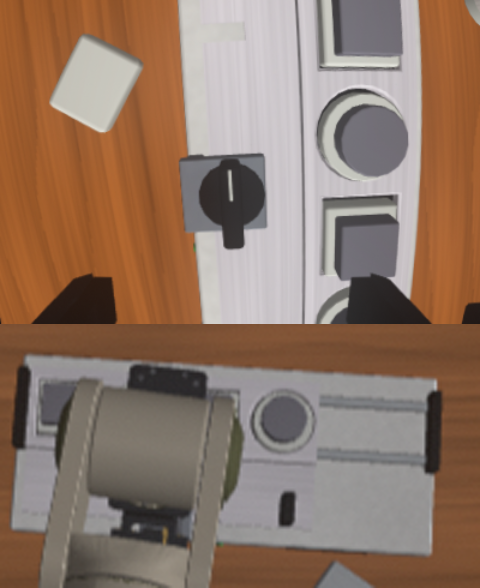

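The knob bar is back along the reader's axis at (231,195), the carriage is at the reading end, and the pots are seated. The arm is clear, so I hand in.

```bash
python3 -c "
from bench import robot
print(robot.finish_job())"
```

```text
the job is handed in; nothing more can be done
None
```

The job is handed in and no verdict came back: the knob was freed and the carriage run out and back, all four pots are seated, the carriage is home at the reading end, and the knob is tight, all confirmed only from my camera and force checks.

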